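Dip the mincer's gear oil and present the dipstick

ROBOT

A 7-joint arm with a two-finger parallel gripper is mounted at the origin on the work surface. World frame = base frame: x ahead of the robot, y to its left, z up, the work surface at z = 0. Lengths are in mm, angles in rad, forces in N, time in s.
With the tool pointing down it reaches from about 400 to 900 mm from the base axis. Payload 5.6 kg.
Tool frame: the origin (TCP) lies at the very end of the fingers, on their centre line; the grasp point (between the pads) lies 19 mm behind it; z points along the fingers, y is the line along which they close (so a half turn about z gives the same grasp; the last joint's range is limited). The gripper opens to 92 mm and grips with 3 to 60 N. Pads are 20 mm wide; open, the fingers measure 128 mm over their backs; the gripper's body (75 mm by 189 mm) begins 69 mm behind the grasp point.
Start: joints at [-1.304, 0.468, -0.012, 1.603, 0.006, 1.071, -0.056], TCP at [198.206, 619.051, 214.592] pointing down, gripper open.
Joint ranges: [-2.53, 2.53], [-0.31, 2.02], [-1.57, 1.55], [0.28, 2.44], [-1.29, 4.43], [0.15, 1.84], [-2.92, 2.92]. Speed limits (rad/s): [2.57, 2.57, 3.14, 3.14, 3.14, 3.14, 3.14].

INTERFACE

Orientations are given as a rotation vector (axis times angle).
In Python, from rig import bot gives the robot as it stands.
- The arm moves only by the tool jog_arm, never from a script. Its argument "targets" is a list of rows, each an object of numbers: "x", "y", "z": the shift along the world's x, y, z in mm; "ax", "ay", "az": the turn, a rotation vector about the world's x, y, z in units of 6 degrees (1.0 is 6 degrees). A call has 1 to 8 rows; each row is the pose to reach, as a shift and turn from the pose commanded when the call began; what a row does not reach only later rows make up. A row lasts 1/8 s, in which the tool goes at most 62.5 mm and 10.7 degrees, less where a joint would pass 70% of its speed; a pose out of reach is approached as far as the arm can. A call with a gripper value outside its range is refused whole. "hand" is the finger opening in mm, from 0 to 91.9, set as the call begins (left out, the last holds). The fingers move at their own pace and stop on an object; "squeeze" is the grip in N (left out, the last holds). Time passes only in rows, so rows that repeat a pose let the fingers close. It gives the time, the measured TCP pose, the force, the opening and the grip force at its end, in the units of the state.
- bot.read_state(): the state, without advancing time (a new reading comes with each control period).
- bot.grab_frame(name): name is "side" or "top" or "wrist"; returns a dict with "frame" (400x640x3 uint8, red, green, blue), "vfov" (degrees; the focal length in pixels is half the picture's height over the tangent of half this angle, whatever the lens; pixels are square), "cx", "cy" (the principal point, pixels), "distortion" ([k1, k2, p1, p2, k3] as OpenCV has them; the pictures are not rectified), "camera_from_world" (4x4, takes a point from world to camera coordinates). Camera axes: x right, y up, looking along -z (the intrinsics and any distortion apply to the point x, -y, -z); pixel columns grow to the right and rows downward; lengths in mm; the calibration is good to about 2 mm. A picture is of the moment at which its call begins. There is no depth.
- bot.finish_job(): hands the job in; it is judged then, once.
The state is a dict: "t": time; "q": joint angles; "qd": joint speeds; "tau": joint torques, N m; "ee_pos": TCP position; "tcp_rot": TCP orientation; "wrist_force": force on the tool from outside, world axes, zero at the start; "moment": the same for the moment, N m; "grip_width": opening from 0.0 (shut) to 1.0 (fully open); "grip_force": force on a finger pad.
Only numpy, scipy, OpenCV 4.12 (cv2) and the standard library are available. Lean on these libraries where they do the work, as an engineer would, in place of code of your own. Each camera call takes 0.05 s, during which the arm holds its last target. There are 200 camera calls.

TASK

Check the oil of the red mincer gear case: take the yellow cap off the sloping dip tube and park it, open side down, over the upright post on top of the case. Then pick up the dipstick lying on the drip tray, slide it into the tube until its collar stops on the mouth, draw it right out again and hold it with its tip over the middle of the drip tray, level, marked face up and lifted at least a hand's breadth above the tray's rim. Finish still holding it there in the gripper, steady and clear of tray and machine, with the cap still on its post and every other thing on the bench left where it was.

Things in the scene. Friction and masses are not known exactly. Their poses are not given: they have to be found in the camera images.
- machine: red worm-gear case of a bench mincer (fixed). Origin: on the table under the middle of the case; z up, x towards the steel mincing barrel, y towards the grey motor. Case 240 (x) by 200 (y) mm, flat top 170 mm above the table (breather, lifting eye, barrel neck and motor box, all 100 mm or more from the post, reach up to 240 mm). The dip tube juts out of its -y face, the post stands on its top.
- tube: steel dip tube fixed on the machine, rising 40 degrees above horizontal. Origin: centre of its open mouth, 160 mm above the table, 50 mm in front of the case's face; z points out of the mouth along the tube (insert along -z). Tube 26 mm outside, round bore 18 mm; at the mouth a 12 mm long bell, 34 mm outside, 26 inside, tapering to the bore over 8 mm more. Deep enough for the whole blade.
- cap: yellow round dust cap, a cup 45 mm outside, 37 inside, 32 long, about 60 g. Origin: centre of its open end; z points to its closed end (inside depth 26 mm, end 6 mm thick). At the start it sits loosely over the tube's mouth, its z along the tube's z; it comes off straight along the tube.
- post_top (a point): centre of the top of the cap's parking post, an upright steel pin 24 mm across standing 42 mm high on top of the case (its top 212 mm above the table), near the case's -x, -y corner. z up. The parked cap hangs over it with its closed end resting on the pin: its origin is then 26 mm below this point.
- gauge: dipstick, about 120 g. Origin: centre of the collar's tip-side face; x along the blade to the tip, z up from the marked face. Blade: steel strip 14 mm wide, 4 thick, x = 0 to 130 mm. Brass collar: 36 mm disc, x = -5 to 0. Handle: wooden bar 20 x 20 mm, x = -95 to -5. Balances at about x = 24. It lies marks up across the tray, axis 35 mm above the table, handle beyond the tray's -x end.
- gauge_tip (a point): tip of the gauge's blade, on its axis, 130 mm from the collar face; axes as the gauge's.
- tray: stainless drip tray 116 (x) by 110 (y) mm, walls 40 mm high with a 22 mm wide notch 7 mm deep in the middle of both short ends; it stays where it is (fixed). Origin: middle of its underside, on the table; x along the gauge lying on it, towards the tip.
- knife: fish-paste knife with a wooden handle, 290 mm long, lying flat on the slab. Leave it alone.
- plank_a: thin wooden fish-cake board, 130 x 55 x 12 mm, on the slab. Leave it alone.
- plank_b: a second board like plank_a, on the slab. Leave it alone.
- spanner: steel wrench, 190 mm long, lying on the table. Leave it alone.
- disc: steel mincer plate with holes, 88 mm across, 10 mm thick, flat on the table. Leave it alone.
- oil: yellow oil bottle with red cap, 64 mm across, 170 mm tall, standing. Leave it alone.
- plunger: wooden feed plunger, 50 mm across, 165 mm tall, standing. Leave it alone.
- bowl: steel bowl, 130 mm across, 60 mm tall. Leave it alone.
Mind the look-alikes: they are no part of the job. What is shaped like the gauge but blue is not meant. Leave any orange look-alike of the tray alone.

How it is judged (in metres and radians):
On the way, in this order (a step that is already met when the one before it is completed fails the run):
1. the cap is parked over the post on top of the case, closed end resting on it, and let go (horizontal distance between cap and post_top below 0.01 m and z of cap in the frame of post_top between -0.03 and -0.022 m and angle between cap's own z axis and vertical below 0.15 rad and contact force between the fingers and cap below 0.1 N), for 0.3 s.
2. the dipstick is fully in the tube, its collar stopped on the mouth (within 4 mm) (z of gauge in the frame of tube below 0.004 m and distance between gauge and tube below 0.007 m and angle between the x axis of gauge and the z axis of tube, either way round below 0.1 rad), for 0.2 s.
At the end, for the whole second after the job is handed in: Dipstick held still, level and marks up within 7 degrees, all over 70 mm above the tray's rim, tip within 50 mm sideways of the tray's middle, touching neither machine nor tray; cap let go, upright over the post within 10 mm, end resting on it; no bystander moved over 30 mm (all of step 1 and contact force between the fingers and gauge above 1 N and angle between gauge's own z axis and vertical below 0.12 rad and height (world z) of each of gauge_tip, gauge above 0.11 m and horizontal distance between gauge_tip and tray below 0.05 m and linear speed of gauge below 0.03 m/s and contact force between gauge and machine below 0.1 N and contact force between gauge and tray below 0.1 N); the arm keeps its last pose, push and grip.
It fails at once if a bystander is disturbed (moved more than 30 mm) (distance of any of knife, plank_a, plank_b, spanner, disc, oil, plunger, bowl from where it was at the start of the episode above 0.03 m).
It also fails if it takes over 70 s, if anything falls off the work surface, if the arm or the gripper's body presses on something with over 40 N, if the wrist force passes 120 N, or if a joint passes its speed limit or range.

## Working session

There is one attempt and no reset: what is moved stays moved. The work goes in short steps, Python scripts to look and compute and a tool call to move; the robot and the scene stay as the last step left them, time stands still between calls to the robot, and variables do not carry over. Pictures are saved under pics/ and viewed, at most 10 in all, crops included, and the job is handed in when it is done.

Besides the shell and the picture viewer there is one more tool, called after "Call:" as name([rows], argument=value, ...), one row to a line, values as JSON. jog_arm: Moves the arm, as the interface text tells. Its arguments: {"type":"object","properties":{"targets":{"type":"array"},"hand":{"type":"number"},"squeeze":{"type":"number"}},"required":["targets"]}

```bash
ls; mkdir -p pics; python3 - <<'E'
from rig import bot
import cv2,pickle
fs={}
for n in("side","top","wrist"):
    f=bot.grab_frame(n);fs[n]=f;cv2.imwrite(f"pics/{n}0.png",f["frame"][:,:,::-1]);print(n,f["vfov"],f["cx"],f["cy"],f["distortion"]);print(f["camera_from_world"])
pickle.dump(fs,open("f0.pkl","wb"))
print(bot.read_state())
E
```

```text
pics
side 53.958813728027316 317.94320068014713 199.9308009986321 [0.01269448 0.         0.         0.         0.        ]
[[ 8.86184954e-01 -4.62809988e-01 -2.19804973e-02 -5.07873626e+02]
 [ 2.42669899e-01  4.23203786e-01  8.72931770e-01 -2.35502927e+02]
 [-3.94699313e-01 -7.78913006e-01  4.87346880e-01 -1.31405440e+03]
 [ 0.00000000e+00  0.00000000e+00  0.00000000e+00  1.00000000e+00]]
top 42.15420208241593 321.3454643997267 201.83137848310938 [0.04487517 0.         0.         0.         0.        ]
[[ 5.76754114e-03 -9.99983299e-01  3.70929671e-04 -9.39208658e+01]
 [ 9.82444740e-01  5.73555189e-03  1.86465645e-01 -5.25422416e+02]
 [-1.86464658e-01 -7.11030375e-04  9.82461412e-01 -1.53367852e+03]
 [ 0.00000000e+00  0.00000000e+00  0.00000000e+00  1.00000000e+00]]
wrist 67.8778674436474 318.98063158220856 204.03324997561975 [-0.03448313  0.          0.          0.          0.        ]
[[ 3.04175103e-01  9.52614523e-01 -1.75437796e-03 -6.48340805e+02]
 [-9.19365640e-01  2.93075232e-01 -2.62438047e-01  3.02721290e+01]
 [-2.49488130e-01  8.14400348e-02  9.64947249e-01 -3.91024544e+02]
 [ 0.00000000e+00  0.00000000e+00  0.00000000e+00  1.00000000e+00]]
{'t': 0.15, 'q': array([-1.30399202,  0.46820851, -0.01158909,  1.60338525,  0.00601897,
        1.07141982, -0.05629982]), 'qd': array([-1.74242514e-03, -2.75895459e-03, -4.82372465e-04, -3.37364161e-03,
        2.82508581e-05, -6.28653613e-05,  6.70481663e-04]), 'tau': array([ 9.37575132e-04, -5.20954013e+01, -1.24132459e-02, -2.43976432e+01,
       -5.66909602e-02,  1.52503996e-02,  1.01925041e-04]), 'ee_pos': array([198.10545261, 618.60828349, 213.84846685]), 'tcp_rot': array([-4.84788015e-01, -3.10387421e+00,  2.17483732e-03]), 'wrist_force': array([-0.94891755, -0.53242229, -0.70230834]), 'moment': array([-0.06027944,  0.00440806,  0.02019362]), 'grip_force': 0.0, 'grip_width': 0.9976524601994754}
```

View pics/top0.png

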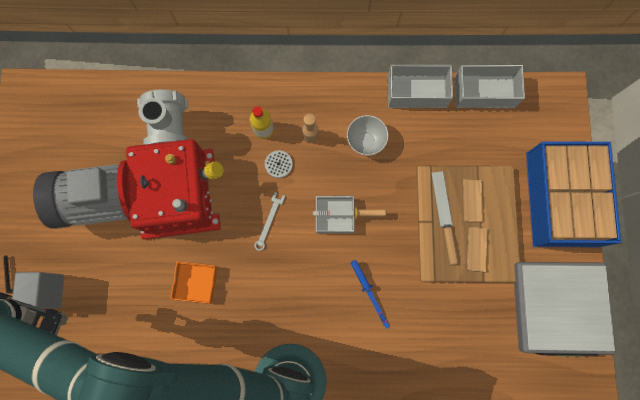

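View pics/side0.png

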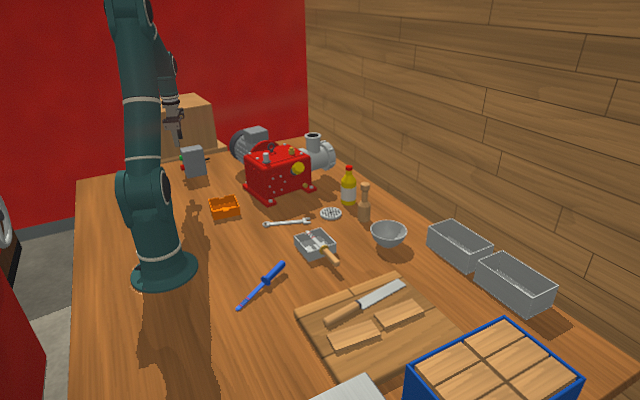

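```bash
cat > h.py <<'E'
import numpy as np,cv2,pickle
from scipy.spatial.transform import Rotation as R
def K(f):
    F=200/np.tan(np.radians(f["vfov"])/2); return np.array([[F,0,f["cx"]],[0,F,f["cy"]],[0,0,1.]])
FL=np.diag([1.,-1,-1])
def ray(f,uv):
    uv=np.asarray(uv,float).reshape(-1,1,2)
    n=cv2.undistortPoints(uv,K(f),np.array(f["distortion"])).reshape(-1,2)
    T=f["camera_from_world"]; d=np.c_[n,np.ones(len(n))]@FL@T[:3,:3]
    return -T[:3,:3].T@T[:3,3], d/np.linalg.norm(d,axis=1)[:,None]
def plane(f,uv,z):
    o,d=ray(f,uv); return o+d*((z-o[2])/d[:,2])[:,None]
def proj(f,P):
    T=f["camera_from_world"]; c=(np.atleast_2d(P)@T[:3,:3].T+T[:3,3])@FL
    return cv2.projectPoints(c,np.zeros(3),np.zeros(3),K(f),np.array(f["distortion"]))[0].reshape(-1,2)
def tri(obs):
    A=np.zeros((3,3));b=np.zeros(3)
    for f,uv in obs:
        o,d=ray(f,uv);M=np.eye(3)-np.outer(d[0],d[0]);A+=M;b+=M@o
    return np.linalg.solve(A,b)
def mask(f,lo,hi,roi=None):
    m=cv2.inRange(cv2.cvtColor(f["frame"],cv2.COLOR_RGB2HSV),lo,hi)
    if roi:
        z=np.zeros_like(m);a,b,c,d=roi;z[b:d,a:c]=m[b:d,a:c];m=z
    return m
def blob(m):
    c=max(cv2.findContours(m,cv2.RETR_EXTERNAL,cv2.CHAIN_APPROX_NONE)[0],key=cv2.contourArea)
    M=cv2.moments(c); return (M["m10"]/M["m00"],M["m01"]/M["m00"]),M["m00"],cv2.minAreaRect(c),c
E
python3 - <<'E'
from h import *
fs=pickle.load(open("f0.pkl","rb"));t,s=fs["top"],fs["side"]
ct=blob(mask(t,(20,120,100),(35,255,255),(195,150,230,190)));cs=blob(mask(s,(20,120,100),(35,255,255),(285,155,312,180)))
print(ct[:3],cs[:3]);print("cap",tri([(t,ct[0]),(s,cs[0])]))
print("post",plane(t,[(179.5,204)],212))
g=cv2.resize(t["frame"][130:250,115:400],None,fx=2.8,fy=2.8,interpolation=cv2.INTER_CUBIC)
w=cv2.resize(s["frame"][135:265,225:350],None,fx=2,fy=2,interpolation=cv2.INTER_CUBIC)
w2=fs["wrist"]["frame"];w2=cv2.resize(w2,None,fx=.65,fy=.65)
o=np.zeros((600,800,3),np.uint8);o[:336,:798]=g;o[340:600,:250]=w;o[340:600,260:676]=w2
cv2.imwrite("pics/c1.png",o[:,:,::-1])
E
```

```text
((213.27944111776446, 169.79973386560212), 250.5, ((213.5, 169.5), (17.0, 19.0), 90.0)) ((297.71844660194176, 167.58576051779934), 103.0, ((298.0000305175781, 167.50001525878906), (10.60660171508789, 12.020814895629883), 45.0))
cap [597.48182197 220.70511314 152.30469497]
post [[486.84788434 294.84357771 212.        ]]
```

View pics/c1.png

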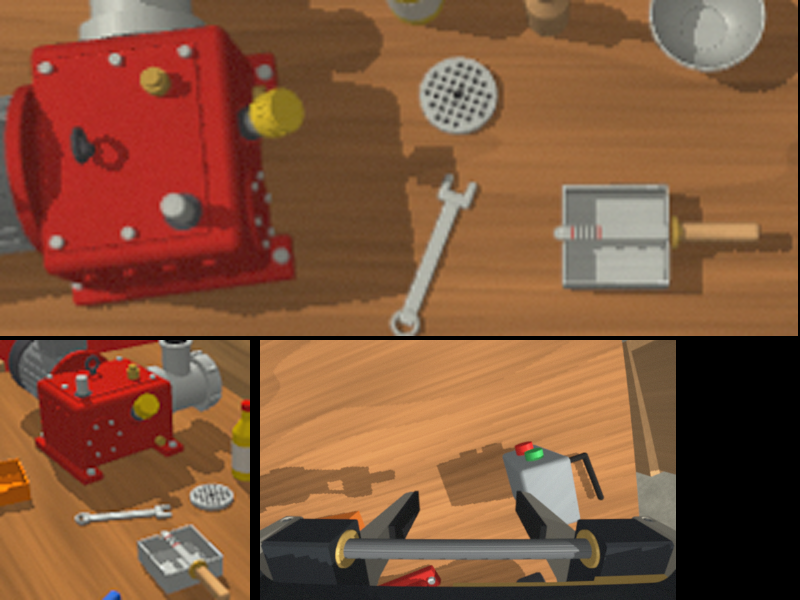

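```bash
cat >> h.py <<'E'
def toolR(z,y):
    z=np.array(z,float);z/=np.linalg.norm(z);y=np.array(y,float);y-=z*(y@z);y/=np.linalg.norm(y)
    return R.from_matrix(np.c_[np.cross(y,z),y,z])
def delta(p,Rt,s=None,ref=None):
    from rig import bot
    s=s or bot.read_state(); p0,R0=ref or (s["ee_pos"],R.from_rotvec(s["tcp_rot"]))
    return np.round(np.array(p)-p0,1),np.round(np.degrees((Rt*R0.inv()).as_rotvec())/6,3)
E
python3 - <<'E'
from h import *
y=np.radians(5.8);mx=np.array([np.cos(y),np.sin(y),0]);my=np.array([-np.sin(y),np.cos(y),0])
tz=-my*np.cos(np.radians(40))+[0,0,np.sin(np.radians(40))]
print(tz)
A=toolR([0,0,-1],mx);B=toolR(-tz,mx)
print(delta([480,160,400],A));print(delta([608,106,252],B,ref=(np.array([480,160,400]),A)))
E
```

```text
[ 0.07741361 -0.76212284  0.64278761]
(array([ 281.9, -458.6,  186.2]), array([ 1.0000e-02, -1.0000e-02, -1.1074e+01]))
(array([ 128,  -54, -148]), array([ 8.291,  0.842, -0.   ]))
```

Call:
jog_arm([
  {"x": 20, "y": -20, "z": 55, "az": -1.4},
  {"x": 50, "y": -60, "z": 95, "az": -2.8},
  {"x": 80, "y": -110, "z": 120, "az": -4.2},
  {"x": 115, "y": -160, "z": 140, "az": -5.6},
  {"x": 150, "y": -210, "z": 155, "az": -7},
  {"x": 180, "y": -260, "z": 170, "az": -8.4},
  {"x": 210, "y": -310, "z": 180, "az": -9.8},
  {"x": 235, "y": -365, "z": 186, "az": -11.07},
])

```text
validation failed for argument at $.ta...
```

Call:
jog_arm([
  {"x": 20, "y": -45, "z": 0, "ax": 0.8, "ay": 0.08},
  {"x": 46, "y": -93, "z": 0, "ax": 2.2, "ay": 0.2},
  {"x": 75, "y": -110, "z": -20, "ax": 3.6, "ay": 0.35},
  {"x": 105, "y": -125, "z": -50, "ax": 5, "ay": 0.5},
  {"x": 135, "y": -140, "z": -85, "ax": 6.4, "ay": 0.65},
  {"x": 160, "y": -146, "z": -120, "ax": 7.6, "ay": 0.77},
  {"x": 174, "y": -147, "z": -148, "ax": 8.29, "ay": 0.84},
  {"x": 174, "y": -147, "z": -148, "ax": 8.29, "ay": 0.84},
])

```text
validation failed for argument at $.ta...
```

```bash
python3 - <<'E'
from h import *
from rig import bot
f=bot.grab_frame("wrist");pickle.dump(f,open("w1.pkl","wb"));cv2.imwrite("pics/w1.png",f["frame"][:,:,::-1])
s=bot.read_state();print(s["t"],s["ee_pos"],s["q"]);Rm=R.from_rotvec(s["tcp_rot"]).as_matrix();print(Rm)
E
```

```text
0.2 [198.13385382 618.71411941 213.99391181] [-1.30396465  0.46808093 -0.01161919  1.60323395  0.00602294  1.07137621
 -0.05629054]
[[-9.52375482e-01  3.04927679e-01 -2.26159478e-04]
 [ 3.04927746e-01  9.52374920e-01 -1.04027027e-03]
 [-1.01818583e-04 -1.05969020e-03 -9.99999433e-01]]
```

View pics/w1.png

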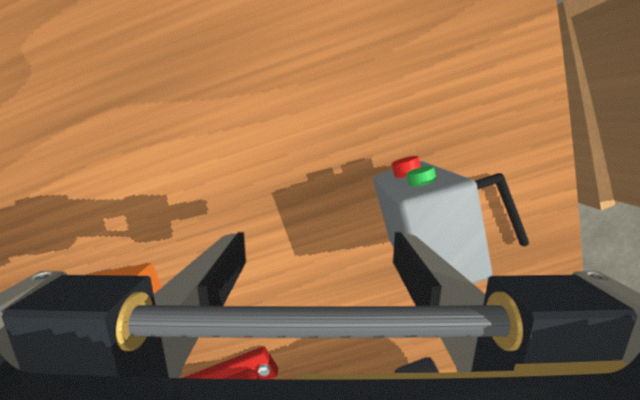

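The arm has not moved: both calls were refused, probably because each row needs all six numbers. The picture shows the start view only.

Call:
jog_arm([
  {"x": 20, "y": -20, "z": 55, "ax": 0, "ay": 0, "az": -1.4},
  {"x": 50, "y": -60, "z": 95, "ax": 0, "ay": 0, "az": -2.8},
  {"x": 80, "y": -110, "z": 120, "ax": 0, "ay": 0, "az": -4.2},
  {"x": 115, "y": -160, "z": 140, "ax": 0, "ay": 0, "az": -5.6},
  {"x": 150, "y": -210, "z": 155, "ax": 0, "ay": 0, "az": -7.0},
  {"x": 180, "y": -260, "z": 170, "ax": 0, "ay": 0, "az": -8.4},
  {"x": 210, "y": -310, "z": 180, "ax": 0, "ay": 0, "az": -9.8},
  {"x": 235, "y": -365, "z": 186, "ax": 0, "ay": 0, "az": -11.07},
])

```text
t: 1.2
ee_pos: [434.1, 252.2, 401.2]
tcp_rot: [2.111, 2.326, 0.002]
wrist_force: [0.4, 0.2, 0.2]
grip_width: 0.999
grip_force: 0.0
```

Call:
jog_arm([
  {"x": 20, "y": -45, "z": 0, "ax": 0.8, "ay": 0.08, "az": 0},
  {"x": 46, "y": -93, "z": 0, "ax": 2.2, "ay": 0.2, "az": 0},
  {"x": 75, "y": -110, "z": -20, "ax": 3.6, "ay": 0.35, "az": 0},
  {"x": 105, "y": -125, "z": -50, "ax": 5, "ay": 0.5, "az": 0},
  {"x": 135, "y": -140, "z": -85, "ax": 6.4, "ay": 0.65, "az": 0},
  {"x": 160, "y": -146, "z": -120, "ax": 7.6, "ay": 0.77, "az": 0},
  {"x": 174, "y": -147, "z": -148, "ax": 8.29, "ay": 0.84, "az": 0},
  {"x": 174, "y": -147, "z": -148, "ax": 8.29, "ay": 0.84, "az": 0},
])

```text
t: 2.2
ee_pos: [606.3, 105.7, 248.1]
tcp_rot: [-1.606, -1.767, -0.74]
wrist_force: [0.2, -0.0, -0.1]
grip_width: 0.999
grip_force: 0.0
```

```bash
python3 - <<'E'
from h import *
from rig import bot
f=bot.grab_frame("wrist");pickle.dump(f,open("w1.pkl","wb"));cv2.imwrite("pics/w1b.png",f["frame"][:,:,::-1])
s=bot.read_state();print(s["t"],s["ee_pos"],s["q"]);Rm=R.from_rotvec(s["tcp_rot"]).as_matrix();print(Rm)
E
```

```text
2.25 [606.80496236 106.52576817 251.11340235] [-0.23293518  0.60144738  0.5736965   1.70033989 -1.07523108  1.54675114
  0.82137911]
[[-0.06231182  0.99493706 -0.07885098]
 [ 0.64045295  0.10045347  0.76139945]
 [ 0.76546539 -0.00305616 -0.64346981]]
```

View pics/w1b.png

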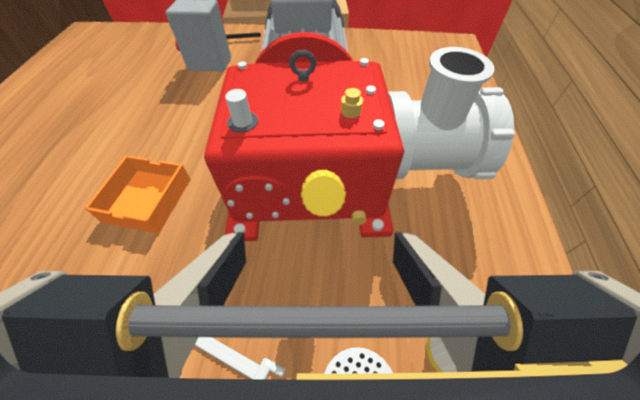

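The wrist view shows the capped tube end-on at (323,193), the post top at (236,95) and the lid bolts at (242,65), (364,62), (378,125).

```bash
python3 - <<'E'
from h import *
f=pickle.load(open("w1.pkl","rb"));t=pickle.load(open("f0.pkl","rb"))["top"]
b=blob(mask(f,(20,120,100),(35,255,255),(290,160,360,225)));print(b[:3],cv2.fitEllipse(b[3]))
P=plane(f,[b[0]],163.9)[0];print("capend",P, "proj r",proj(f,P))
o,_=ray(f,[b[0]]);print("cam",o,"dist",np.linalg.norm(P-o), "size px->mm",np.array(b[2][1])*np.linalg.norm(P-o)/K(f)[0,0])
B=plane(f,[(242,65),(364,62),(378,125)],174);print(B)
print("yaw",np.degrees(np.arctan2(*(B[1]-B[0])[1::-1])),np.degrees(np.arctan2(-(B[1]-B[2])[0],(B[1]-B[2])[1])))
T=plane(t,[(115+46/2.8,130+67/2.8),(115+184/2.8,130+50/2.8),(115+56/2.8,130+242/2.8)],174);print(T)
print("topyaw",np.degrees(np.arctan2(*(T[0]-T[2])[1::-1])),np.degrees(np.arctan2(-(T[0]-T[1])[0],(T[0]-T[1])[1])))
print("post wrist",plane(f,[(236.5,95)],212),"post top", plane(t,[(115+176/2.8,130+203/2.8)],212))
g=f["frame"]
a=cv2.resize(g[80:140,205:275],(560,480),interpolation=cv2.INTER_CUBIC)
c=cv2.resize(t["frame"][195:215,165:195],(240,160),interpolation=cv2.INTER_CUBIC)
d=np.zeros((480,800,3),np.uint8);d[:,:560]=a;d[:160,560:]=c;cv2.imwrite("pics/post.png",d[:,:,::-1])
E
```

```text
((322.8205983761539, 192.65387609832052), 1498.5, ((322.7500305175781, 192.75001525878906), (44.547725677490234, 43.84062194824219), 45.0)) ((322.82830810546875, 192.64878845214844), (42.21291732788086, 45.294986724853516), 171.48365783691406)
capend [598.73720501 210.26538927 163.9       ] proj r [[322.82059838 192.6538761 ]]
cam [615.39933602  22.78704247 414.34825975] dist 313.2891443112708 size px->mm [46.9601464  46.21475044]
[[458.1870394  427.44522522 174.        ]
 [638.00996832 450.65676141 174.        ]
 [656.41468554 310.87767825 174.        ]]
yaw 7.355067615486391 7.500987876859812
[[637.53520466 448.77879194 174.        ]
 [656.64026126 310.97573877 174.        ]
 [458.06500602 425.94713659 174.        ]]
topyaw 7.250051005666872 7.893188676502909
post wrist [[492.48036944 302.14885565 212.        ]] post top [[490.97319453 299.51981715 212.        ]]
```

View pics/post.png

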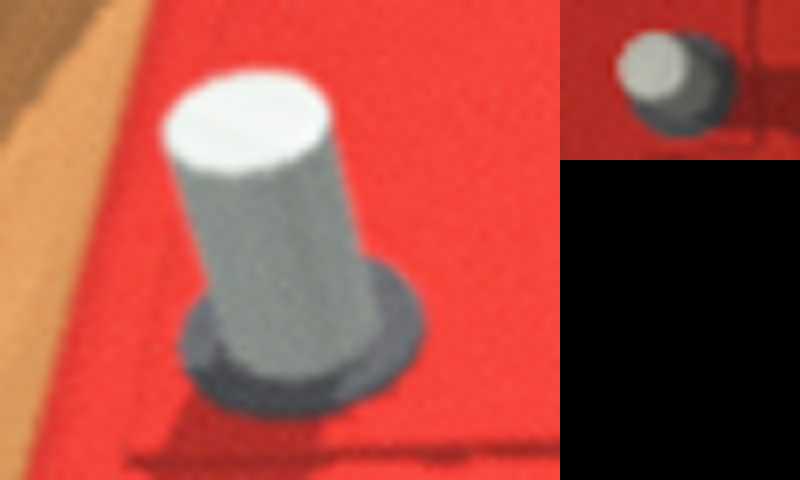

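```bash
cat >> h.py <<'E'
_y=np.radians(7.45);mx=np.array([np.cos(_y),np.sin(_y),0]);my=np.array([-np.sin(_y),np.cos(_y),0])
tz=-my*np.cos(np.radians(40))+np.array([0,0,np.sin(np.radians(40))])
A=toolR([0,0,-1],mx);B=toolR(-tz,mx)
E
python3 - <<'E'
from h import *
from rig import bot
f=pickle.load(open("w1.pkl","rb"));t=pickle.load(open("f0.pkl","rb"))["top"]
print("post",plane(f,[(235.9,95.2)],212),plane(t,[(176.7,203)],212),tri([(f,(235.9,95.2)),(t,(176.7,203))]))
print("cap tri",tri([(f,(322.8,192.65)),(t,(213.3,169.8))]))
m=np.array([598,215,160]);print(tz,delta(m+60*tz,B))
E
```

```text
post [[491.89728668 301.73177272 212.        ]] [[489.57102867 302.56753723 212.        ]] [490.44343434 303.4900165  210.25496252]
cap tri [598.27342396 220.37266508 150.91578414]
[ 0.09932605 -0.75957779  0.64278761] (array([ -2.8,  62.9, -52.5]), array([ 0.012, -0.028,  0.281]))
```

Call:
jog_arm([
  {"x": -1, "y": 32, "z": -26, "ax": 0.01, "ay": -0.02, "az": 0.15},
  {"x": -3, "y": 63, "z": -52, "ax": 0.01, "ay": -0.03, "az": 0.28},
  {"x": -3, "y": 63, "z": -52, "ax": 0.01, "ay": -0.03, "az": 0.28},
  {"x": -3, "y": 63, "z": -52, "ax": 0.01, "ay": -0.03, "az": 0.28},
])

```text
t: 2.75
ee_pos: [604.9, 170.0, 203.2]
tcp_rot: [-1.571, -1.798, -0.74]
wrist_force: [-0.1, -0.4, 0.8]
grip_width: 0.999
grip_force: 0.0
```

```bash
python3 - <<'E'
from h import *
from rig import bot
f=bot.grab_frame("wrist");pickle.dump(f,open("w2.pkl","wb"));f1=pickle.load(open("w1.pkl","rb"))
b=blob(mask(f,(20,120,100),(35,255,255),(270,140,380,260)));print(b[:3],cv2.fitEllipse(b[3]))
P=plane(f,[b[0]],163.9)[0];print("capend",P);print("tri",tri([(f,b[0]),(f1,(322.8,192.65))]))
# predicted silhouette for cap end circle & mouth-26 circle
c=P;u=np.cross(mx,tz)
th=np.linspace(0,2*np.pi,40)
ring=lambda s:c+s*tz+22.5*(np.cos(th)[:,None]*mx+np.sin(th)[:,None]*u)
pts=np.r_[proj(f,ring(0)),proj(f,ring(-32))].astype(np.float32)
h=cv2.convexHull(pts);M=cv2.moments(h);print("pred centroid",M["m10"]/M["m00"],M["m01"]/M["m00"],M["m00"],"obs area",b[1])
s=bot.read_state();print(s["ee_pos"]);Ri=R.from_rotvec(s["tcp_rot"])
print("in tool frame",Ri.inv().apply(P-s["ee_pos"]))
E
```

```text
((318.7830500031135, 221.78342362538137), 2676.5, ((318.5, 221.5), (61.0, 57.0), 90.0)) ((318.7858581542969, 221.77151489257812), (55.54710006713867, 61.456485748291016), 1.0110377073287964)
capend [598.93804279 211.28568198 163.9       ]
tri [598.32142241 215.65410433 156.69119264]
pred centroid 318.7471506909494 217.46709924777807 2667.162892658729 obs area 2676.5
[605.10103041 169.27202544 203.07725112]
in tool frame [-2.68243482 -0.95954192 57.70503081]
```

Call:
jog_arm([
  {"x": -1, "y": 0, "z": -7, "ax": 0, "ay": 0, "az": 0},
  {"x": -4, "y": 20, "z": -24, "ax": 0, "ay": 0, "az": 0},
  {"x": -7, "y": 42, "z": -43, "ax": 0, "ay": 0, "az": 0},
  {"x": -9.5, "y": 65, "z": -61.5, "ax": 0, "ay": 0, "az": 0},
  {"x": -9.5, "y": 65, "z": -61.5, "ax": 0, "ay": 0, "az": 0},
])

```text
t: 3.42
ee_pos: [592.2, 238.1, 137.0]
tcp_rot: [-1.567, -1.794, -0.732]
wrist_force: [0.6, -0.1, 0.6]
grip_width: 1.002
grip_force: 0.0
```

Call:
jog_arm([
  {"x": 0, "y": 0, "z": 0, "ax": 0, "ay": 0, "az": 0},
  {"x": 0, "y": 0, "z": 0, "ax": 0, "ay": 0, "az": 0},
  {"x": 0, "y": 0, "z": 0, "ax": 0, "ay": 0, "az": 0},
  {"x": 0, "y": 0, "z": 0, "ax": 0, "ay": 0, "az": 0},
], hand=30, squeeze=20)

```text
t: 3.92
ee_pos: [595.0, 234.6, 139.4]
tcp_rot: [-1.572, -1.795, -0.738]
wrist_force: [1.2, -0.0, -0.3]
grip_width: 0.589
grip_force: 0.0
```

```bash
python3 - <<'E'
from h import *
from rig import bot
f=bot.grab_frame("wrist");cv2.imwrite("pics/w3.png",f["frame"][:,:,::-1])
s=bot.read_state();print(s)
E
```

```text
{'t': 3.975, 'q': array([-0.35796347,  0.70981113,  0.45423984,  1.79920696, -1.22871349,
        1.31950959,  0.90761401]), 'qd': array([-0.00357931,  0.00194829, -0.00289306,  0.00011344, -0.00048534,
       -0.00090875,  0.0002699 ]), 'tau': array([ 6.31287578e-02, -5.47983241e+01,  6.37157679e+00, -1.65437919e+01,
       -1.53715599e+00,  2.02874087e+00, -1.18710240e-02]), 'ee_pos': array([594.93414211, 234.73829681, 139.35660773]), 'tcp_rot': array([-1.57190874, -1.79484218, -0.73810598]), 'wrist_force': array([-0.37593096,  0.1690586 , -0.32675541]), 'moment': array([-0.8262034 , -0.0635265 , -0.05819017]), 'grip_force': 0.0, 'grip_width': 0.5461448800212648}
```

View pics/w3.png

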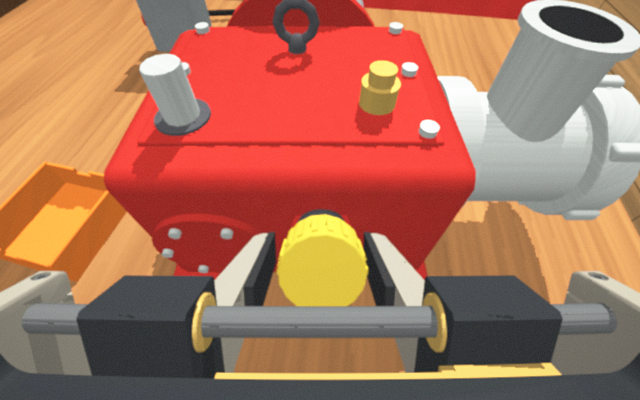

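The picture shows the cap centred between the still closing fingers (322,262).

Call:
jog_arm([
  {"x": 0, "y": 0, "z": 0, "ax": 0, "ay": 0, "az": 0},
  {"x": 0, "y": 0, "z": 0, "ax": 0, "ay": 0, "az": 0},
  {"x": 0, "y": 0, "z": 0, "ax": 0, "ay": 0, "az": 0},
], hand=30, squeeze=20)

```text
t: 4.35
ee_pos: [595.5, 234.8, 139.3]
tcp_rot: [-1.572, -1.795, -0.739]
wrist_force: [3.8, -0.4, 0.1]
grip_width: 0.479
grip_force: 20.0
```

Call:
jog_arm([
  {"x": 1.5, "y": -11, "z": 9.6, "ax": 0, "ay": 0, "az": 0},
  {"x": 3, "y": -23, "z": 19.3, "ax": 0, "ay": 0, "az": 0},
  {"x": 5, "y": -38, "z": 32, "ax": 0, "ay": 0, "az": 0},
  {"x": 7, "y": -57, "z": 48, "ax": 0, "ay": 0, "az": 0},
  {"x": 10, "y": -76, "z": 64, "ax": 0, "ay": 0, "az": 0},
  {"x": 12, "y": -91, "z": 77, "ax": 0, "ay": 0, "az": 0},
  {"x": 12, "y": -91, "z": 77, "ax": 0, "ay": 0, "az": 0},
  {"x": 12, "y": -91, "z": 77, "ax": 0, "ay": 0, "az": 0},
])

```text
t: 5.35
ee_pos: [606.3, 144.7, 215.8]
tcp_rot: [-1.57, -1.794, -0.737]
wrist_force: [-0.5, -0.3, -1.0]
grip_width: 0.476
grip_force: 20.0
```

```bash
python3 - <<'E'
from h import *
from rig import bot
f=bot.grab_frame("wrist");cv2.imwrite("pics/w4.png",f["frame"][:,:,::-1]);pickle.dump(f,open("w4.pkl","wb"))
s=bot.read_state();print(s["ee_pos"],s["grip_force"],s["grip_width"])
b=blob(mask(f,(20,120,100),(35,255,255),(220,140,420,320)));print(b[:3])
p=np.array([491,302,212.]);print("to above post upright",delta([491,302,260],A))
Ri=R.from_rotvec(s["tcp_rot"])
E
```

```text
[606.11466979 145.03068609 215.59468747] 19.999923948780634 0.47990501685046855
((318.9139905681563, 262.381640342341), 6679.5, ((319.0, 259.5), (91.0, 88.0), 90.0))
to above post upright (array([-115.1,  157. ,   44.4]), array([-8.278, -1.067, -0.029]))
```

View pics/w4.png

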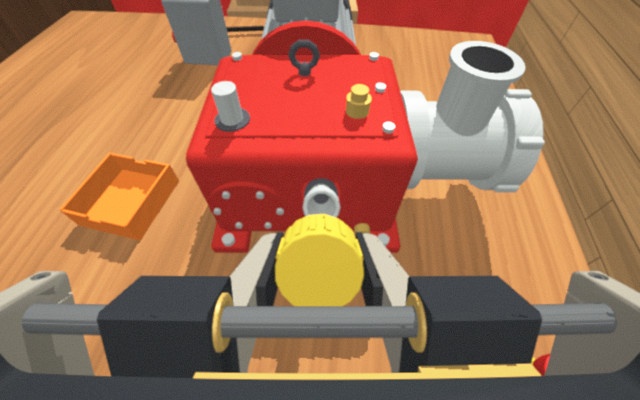

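Cap held, the bare tube mouth is at (322,198), the post top about (226,88).

Call:
jog_arm([
  {"x": -15, "y": 10, "z": 40, "ax": -1.2, "ay": -0.15, "az": 0},
  {"x": -35, "y": 30, "z": 75, "ax": -2.6, "ay": -0.33, "az": 0},
  {"x": -58, "y": 60, "z": 95, "ax": -4.0, "ay": -0.5, "az": 0},
  {"x": -80, "y": 95, "z": 95, "ax": -5.4, "ay": -0.7, "az": 0},
  {"x": -100, "y": 130, "z": 80, "ax": -6.8, "ay": -0.87, "az": -0.02},
  {"x": -115, "y": 157, "z": 60, "ax": -8.28, "ay": -1.07, "az": -0.03},
  {"x": -115, "y": 157, "z": 48, "ax": -8.28, "ay": -1.07, "az": -0.03},
  {"x": -115, "y": 157, "z": 48, "ax": -8.28, "ay": -1.07, "az": -0.03},
])

```text
t: 6.4
ee_pos: [490.3, 301.2, 262.6]
tcp_rot: [2.069, 2.362, -0.004]
wrist_force: [-0.4, -0.9, 0.4]
grip_width: 0.479
grip_force: 20.0
```

Call:
jog_arm([
  {"x": 0, "y": 0, "z": 0, "ax": 0, "ay": 0, "az": 0},
  {"x": 0, "y": 0, "z": 0, "ax": 0, "ay": 0, "az": 0},
])

```text
t: 6.65
ee_pos: [492.8, 299.5, 264.8]
tcp_rot: [2.075, 2.356, 0.003]
wrist_force: [-0.2, -0.1, 0.2]
grip_width: 0.479
grip_force: 20.0
```

```bash
python3 - <<'E'
from h import *
from rig import bot
t=bot.grab_frame("top");s=bot.read_state();w=bot.grab_frame("wrist");sd=bot.grab_frame("side");pickle.dump((t,w,sd),open("p5.pkl","wb"))
print(s["ee_pos"],R.from_rotvec(s["tcp_rot"]).as_matrix()[:,2],delta([491,302,255],A,s))
o=np.zeros((600,800,3),np.uint8)
o[:400,:640]=w["frame"]
o[400:600,:300]=cv2.resize(t["frame"][170:220,150:225],(300,200),interpolation=cv2.INTER_CUBIC)
o[400:600,310:610]=cv2.resize(sd["frame"][120:170,240:315],(300,200),interpolation=cv2.INTER_CUBIC)
cv2.imwrite("pics/p5.png",o[:,:,::-1])
f1,f4=pickle.load(open("w1.pkl","rb")),pickle.load(open("w4.pkl","rb"))
E
```

```text
[492.668092   299.7547947  264.79195988] [ 2.85798264e-03  2.52541552e-04 -9.99995884e-01] (array([-1.7,  2.2, -9.8]), array([-0.002,  0.027,  0.027]))
```

View pics/p5.png

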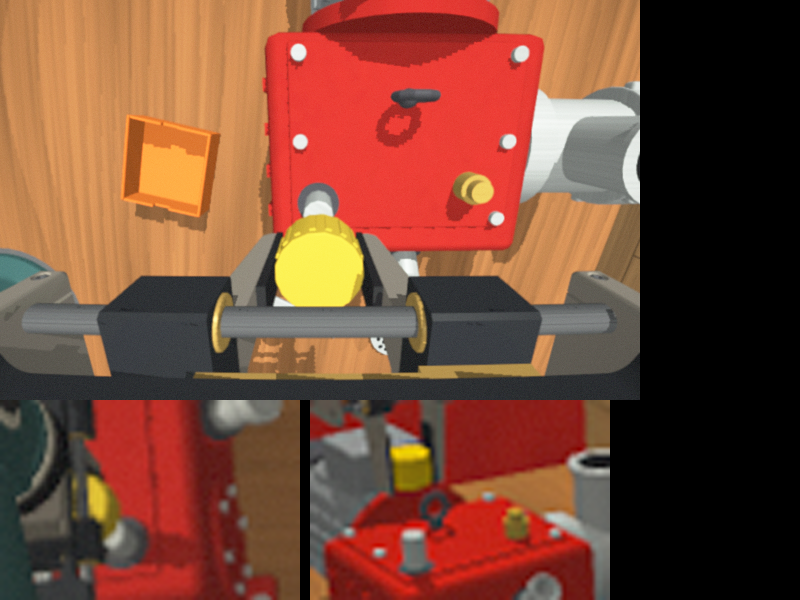

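```bash
python3 - <<'E'
from h import *
t,w,sd=pickle.load(open("p5.pkl","rb"))
p=np.array([492.7,299.7,264.8]);ux,uy=A.as_matrix()[:,0],A.as_matrix()[:,1];Z=np.array([0,0,1.])
th=np.linspace(0,2*np.pi,60);ring=lambda x,s:p+x*ux+s*Z+22.5*(np.cos(th)[:,None]*ux+np.sin(th)[:,None]*uy)
b=blob(mask(w,(20,120,100),(35,255,255),(220,140,420,330)));print("obs",cv2.boundingRect(b[3]))
bs=blob(mask(sd,(20,120,100),(35,255,255),(240,120,280,145)));print("side obs",cv2.boundingRect(bs[3]),bs[0])
for x in(-4,0,4):
  for s in(30,36):
    pts=np.r_[proj(w,ring(x,s)),proj(w,ring(x,s-32))].astype(np.float32);h=cv2.convexHull(pts)
    ps=np.r_[proj(sd,ring(x,s)),proj(sd,ring(x,s-32))].astype(np.float32);q=cv2.convexHull(ps)
    print(x,s,cv2.boundingRect(h),cv2.boundingRect(q),np.round(proj(w,[p+x*ux+s*Z]),1),np.ptp(proj(w,ring(x,s))[:,0]))
f4=pickle.load(open("w4.pkl","rb"));f1=pickle.load(open("w1.pkl","rb"))
print("post",tri([(w,(317,207)),(f1,(235.9,95.2)),(f4,(225.5,88.5))]),proj(sd,[[491,302,212]]),proj(f4,[[491,302,212]]))
E
```

```text
obs (274, 215, 90, 92)
side obs (260, 131, 10, 12) (264.8433734939759, 136.19678714859435)
-4 30 (277, 216, 86, 97) (259, 132, 13, 12) [[320.  275.8]] 85.64968723429934
-4 36 (275, 219, 90, 101) (259, 130, 13, 13) [[320.1 281.6]] 88.93336020942758
0 30 (276, 210, 88, 97) (259, 132, 12, 12) [[320.  268.9]] 86.2630920922731
0 36 (275, 213, 90, 101) (258, 130, 13, 12) [[320.1 274.5]] 89.59775823599335
4 30 (276, 203, 88, 97) (258, 131, 13, 13) [[320.  261.9]] 86.88194866132994
4 36 (274, 206, 92, 101) (258, 130, 13, 12) [[320.1 267.3]] 90.26838103904998
post [489.71986575 308.18634798 207.27192736] [[265.88675436 152.82825472]] [[222.81459913  87.96176947]]
```

Call:
jog_arm([
  {"x": -1, "y": 3, "z": -15, "ax": 0, "ay": 0.03, "az": 0.03},
  {"x": -1, "y": 3, "z": -35, "ax": 0, "ay": 0.03, "az": 0.03},
  {"x": -1, "y": 3, "z": -55, "ax": 0, "ay": 0.03, "az": 0.03},
  {"x": -1, "y": 3, "z": -70, "ax": 0, "ay": 0.03, "az": 0.03},
  {"x": -1, "y": 3, "z": -76, "ax": 0, "ay": 0.03, "az": 0.03},
  {"x": -1, "y": 3, "z": -76, "ax": 0, "ay": 0.03, "az": 0.03},
])

```text
t: 7.55
ee_pos: [490.7, 304.0, 187.8]
tcp_rot: [-2.069, -2.364, 0.003]
wrist_force: [-0.0, -0.0, 0.1]
grip_width: 0.478
grip_force: 20.0
```

Call:
jog_arm([
  {"x": 0, "y": 0, "z": -2, "ax": 0, "ay": 0, "az": 0},
  {"x": 0, "y": 0, "z": -4, "ax": 0, "ay": 0, "az": 0},
  {"x": 0, "y": 0, "z": -4, "ax": 0, "ay": 0, "az": 0},
])

```text
t: 7.92
ee_pos: [490.7, 304.1, 184.2]
tcp_rot: [-2.068, -2.364, 0.002]
wrist_force: [-0.6, -0.5, 0.1]
grip_width: 0.475
grip_force: 20.0
```

Call:
jog_arm([
  {"x": 0, "y": 0, "z": -1, "ax": 0, "ay": 0, "az": 0},
  {"x": 0, "y": 0, "z": -2, "ax": 0, "ay": 0, "az": 0},
  {"x": 0, "y": 0, "z": -2, "ax": 0, "ay": 0, "az": 0},
])

```text
t: 8.3
ee_pos: [490.7, 304.0, 182.0]
tcp_rot: [-2.068, -2.364, 0.002]
wrist_force: [-0.3, -0.5, -0.6]
grip_width: 0.484
grip_force: 20.0
```

Call:
jog_arm([
  {"x": 0, "y": 0, "z": -1, "ax": 0, "ay": 0, "az": 0},
  {"x": 0, "y": 0, "z": -2, "ax": 0, "ay": 0, "az": 0},
  {"x": 0, "y": 0, "z": -2, "ax": 0, "ay": 0, "az": 0},
])

```text
t: 8.68
ee_pos: [490.8, 304.1, 181.1]
tcp_rot: [-2.068, -2.364, 0.001]
wrist_force: [-3.3, -1.3, 7.6]
grip_width: 0.479
grip_force: 20.0
```

Call:
jog_arm([
  {"x": 0, "y": 0, "z": 1, "ax": 0, "ay": 0, "az": 0},
  {"x": 0, "y": 0, "z": 1, "ax": 0, "ay": 0, "az": 0},
  {"x": 0, "y": 0, "z": 1, "ax": 0, "ay": 0, "az": 0},
  {"x": 0, "y": 0, "z": 1, "ax": 0, "ay": 0, "az": 0},
  {"x": 0, "y": 0, "z": 1, "ax": 0, "ay": 0, "az": 0},
], hand=75)

```text
t: 9.3
ee_pos: [490.7, 304.0, 181.0]
tcp_rot: [-2.069, -2.364, 0.002]
wrist_force: [0.1, 0.6, -0.5]
grip_width: 0.816
grip_force: 0.0
```

Call:
jog_arm([
  {"x": 0, "y": 0, "z": 20, "ax": 0, "ay": 0, "az": 0},
  {"x": 0, "y": 0, "z": 50, "ax": 0, "ay": 0, "az": 0},
  {"x": 0, "y": -20, "z": 95, "ax": 0, "ay": 0, "az": 0},
  {"x": 0, "y": -60, "z": 120, "ax": 0, "ay": 0, "az": 0},
  {"x": 0, "y": -110, "z": 130, "ax": 0, "ay": 0, "az": 0},
  {"x": 0, "y": -150, "z": 130, "ax": 0, "ay": 0, "az": 0},
  {"x": 0, "y": -150, "z": 130, "ax": 0, "ay": 0, "az": 0},
])

```text
t: 10.18
ee_pos: [491.0, 150.7, 311.8]
tcp_rot: [-2.075, -2.358, -0.0]
wrist_force: [0.6, 0.3, -0.4]
grip_width: 0.811
grip_force: 0.0
```

```bash
python3 - <<'E'
from h import *
from rig import bot
w=bot.grab_frame("wrist");t=bot.grab_frame("top");sd=bot.grab_frame("side");pickle.dump((t,w,sd),open("p6.pkl","wb"));s=bot.read_state();print(s["t"],s["ee_pos"])
o=np.zeros((600,800,3),np.uint8)
o[:400,:640]=w["frame"]
o[400:600,:300]=cv2.resize(t["frame"][165:215,150:225],(300,200),interpolation=cv2.INTER_CUBIC)
o[400:600,310:800]=cv2.resize(t["frame"][180:240,290:437],(490,200),interpolation=cv2.INTER_CUBIC)
cv2.imwrite("pics/p6.png",o[:,:,::-1])
b=blob(mask(t,(20,120,100),(35,255,255),(165,190,195,220)));print(b[:3],plane(t,[b[0]],218),proj(t,[[491,303,218]]))
E
```

```text
10.325 [490.54055389 155.21888116 311.00249275]
((171.07673860911268, 203.48681055155873), 69.5, ((170.5, 203.5), (7.0, 15.0), 0.0)) [[487.0278813  315.91048309 218.        ]] [[175.96240209 202.0729434 ]]
```

View pics/p6.png

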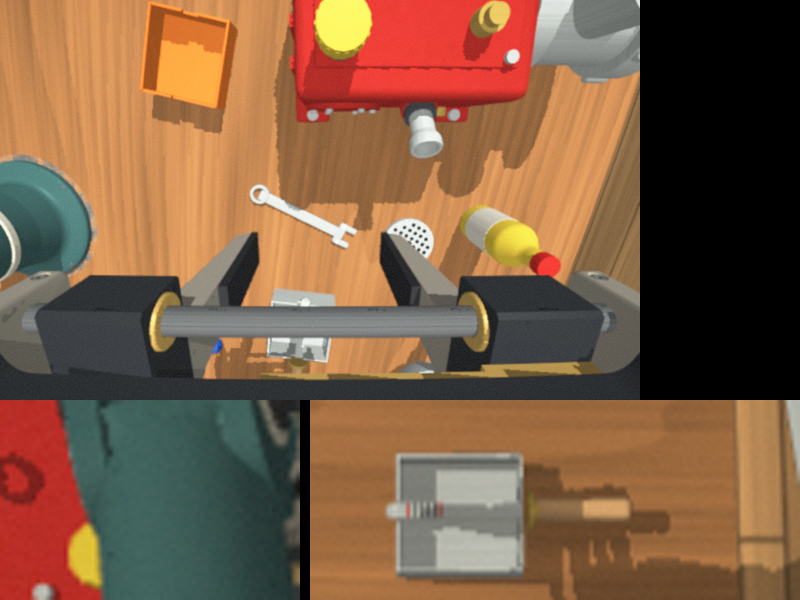

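The cap sits upright on the post at (343,25). The tube's open mouth is at about (427,143), and the gauge is undisturbed in the tray.

```bash
python3 - <<'E'
from h import *
t,w,sd=pickle.load(open("p6.pkl","rb"));f4=pickle.load(open("w4.pkl","rb"))
th=np.linspace(0,2*np.pi,73);u=np.cross(tz,mx);print(u)
if u[2]<0:u=-u
m=np.array([598.,214,160])
rim=lambda m,r:m+r*(np.cos(th)[:,None]*mx+np.sin(th)[:,None]*u)
for n,f,roi in(("p6",w,(400,118,450,165)),("w4",f4,(295,178,350,216))):
    k=mask(f,(0,0,60),(179,70,255),roi);b=blob(k);print(n,"obs bbox",cv2.boundingRect(b[3]),b[0])
    q=proj(f,rim(m,17));print("rim pred x",q[:,0].min(),q[:,0].max(),"y",q[:,1].min(),q[:,1].max(),"c",proj(f,m))
    x0=int(proj(f,m)[0,0]);a,bb,c,d=roi
    print(cv2.cvtColor(f["frame"],cv2.COLOR_RGB2GRAY)[bb:d:2,a:c:2])
p=[(313.2,212.9),(356.3,212.9),(385.7,212.6)]
f0=pickle.load(open("f0.pkl","rb"))["top"]
Q=plane(f0,p,35);print(Q,np.linalg.norm(Q[0]-Q[2]))
for r in(209,211,213,215,217):print(r,f0["frame"][r,306:392:2].tolist() if r==213 else f0["frame"][r,354:392:3].tolist())
E
```

```text
[-0.08334445  0.63736145  0.76604444]
p6 obs bbox (405, 118, 39, 40) (423.9235347985348, 137.4223137973138)
rim pred x 409.4633129599042 442.4960483596463 y 137.06134444164437 155.8522464164975 c [[425.76970694 146.90303576]]
[[108  93  69  65  84 131 140 141 176 226 234 240 245 243 241 230 175  75
   78  85  83  84  84  84 116]
 [110 104  84  67  88 132 143 180 214 224 232 239 244 242 242 236 220 103
   76  81  83  79  79  75  81]
 [108 105  97  63  75 127 160 191 211 225 231 237 244 244 242 237 229 148
   98 100  97  93  96  96  94]
 [110 103 102  84  68 127 163 188 212 224 230 236 244 244 242 239 230 181
  105 108 105 100 103 109 105]
 [109 104 103 100  98 125 157 183 205 222 229 235 241 240 241 238 232 198
  109 105 101  99 103 107 108]
 [103 101 105 102 105 119 152 182 198 217 219 216 221 226 224 226 227 216
  120 104 105 100 108 102 109]
 [107 101 103 102 106 109 147 175 182 192 202 214 220 227 227 228 228 225
  161 107 100 101 107 104 105]
 [105 101 102 108 109 105 139 151 175 199 214 223 233 241 241 240 242 244
  234 173 102 102 105 108 106]
 [106 102 104 105 107 108 128 165 
[... 5068 characters left out ...]
8], [181, 144, 66], [131, 102, 55], [183, 139, 92], [188, 144, 95], [189, 144, 97], [192, 148, 96], [194, 149, 99], [198, 153, 101], [200, 153, 102], [205, 157, 105], [207, 159, 106], [204, 157, 102], [207, 159, 105], [207, 159, 106], [206, 158, 106], [115, 83, 55], [118, 79, 48], [116, 79, 45]]
215 [[109, 79, 44], [122, 98, 52], [130, 99, 65], [136, 104, 70], [134, 104, 67], [138, 107, 72], [139, 108, 71], [142, 109, 74], [145, 112, 76], [146, 112, 75], [142, 109, 72], [105, 71, 44], [103, 71, 43]]
217 [[117, 91, 63], [108, 79, 44], [98, 67, 42], [98, 67, 40], [98, 69, 42], [100, 68, 44], [98, 69, 42], [101, 69, 43], [100, 70, 44], [100, 70, 41], [100, 71, 43], [102, 72, 44], [102, 68, 43]]
```

Call:
jog_arm([
  {"x": 0, "y": -40, "z": 0, "ax": 0, "ay": 0, "az": -0.2},
  {"x": 1, "y": -95, "z": -5, "ax": 0, "ay": 0, "az": -0.4},
  {"x": 2, "y": -155, "z": -20, "ax": 0, "ay": 0, "az": -0.6},
  {"x": 3, "y": -215, "z": -45, "ax": 0, "ay": 0, "az": -0.8},
  {"x": 4, "y": -275, "z": -80, "ax": 0, "ay": 0, "az": -1.0},
  {"x": 4, "y": -335, "z": -110, "ax": 0, "ay": 0, "az": -1.15},
  {"x": 5, "y": -375, "z": -131, "ax": 0, "ay": 0, "az": -1.15},
  {"x": 5, "y": -390, "z": -131, "ax": 0, "ay": 0, "az": -1.15},
], hand=91)

```text
t: 11.32
ee_pos: [494.3, -238.0, 177.8]
tcp_rot: [-2.208, -2.23, 0.009]
wrist_force: [-0.7, -0.4, 0.2]
grip_width: 0.988
grip_force: 0.0
```

Call:
jog_arm([
  {"x": 0, "y": 0, "z": 0, "ax": 0, "ay": 0, "az": 0},
  {"x": 0, "y": 0, "z": 0, "ax": 0, "ay": 0, "az": 0},
])

```text
t: 11.58
ee_pos: [496.9, -233.7, 180.5]
tcp_rot: [-2.203, -2.239, -0.0]
wrist_force: [-0.8, -1.2, -0.1]
grip_width: 0.99
grip_force: 0.0
```

```bash
python3 - <<'E'
from h import *
from rig import bot
w=bot.grab_frame("wrist");t=bot.grab_frame("top");pickle.dump((t,w),open("p7.pkl","wb"));s=bot.read_state();print(s["t"],s["ee_pos"],R.from_rotvec(s["tcp_rot"]).as_matrix()[:,1:].T)
for x,y in((495,-66),(495,-196),(495,-235),(495,-290)):print(proj(w,[[x,y,45]]))
h=cv2.cvtColor(w["frame"],cv2.COLOR_RGB2HSV)
for y in range(-280,-80,15):
    q=proj(w,[[495,y,45]])[0];r=int(round(q[1]));c=int(round(q[0]))
    if 0<=r<400: print(y,r,c,[tuple(map(int,w["frame"][r,k])) for k in range(c-34,c+35,4)])
E
```

```text
11.675 [ 496.80682984 -233.77728875  180.64030447] [[ 9.99865760e-01  1.63831864e-02  2.29058726e-04]
 [ 2.24272554e-04  2.93975968e-04 -9.99999932e-01]]
[[320.39118979  18.0460598 ]]
[[318.09462272 159.00418125]]
[[317.49668181 195.96870415]]
[[316.71883113 244.21564388]]
-280 236 317 [(211, 142, 84), (215, 147, 88), (199, 137, 83), (195, 135, 83), (170, 118, 73), (186, 128, 74), (125, 88, 51), (215, 169, 115), (245, 210, 145), (243, 206, 142), (243, 205, 142), (186, 135, 89), (200, 138, 83), (193, 133, 81), (184, 126, 74), (203, 138, 84), (194, 134, 81), (181, 124, 72)]
-265 223 317 [(216, 150, 92), (212, 145, 87), (197, 132, 81), (190, 129, 77), (168, 116, 71), (185, 126, 74), (125, 83, 51), (210, 163, 114), (242, 203, 140), (243, 206, 142), (244, 210, 143), (182, 136, 89), (201, 138, 84), (192, 131, 78), (183, 127, 78), (200, 136, 81), (194, 131, 80), (183, 125, 74)]
-250 210 317 [(212, 146, 88), (212, 144, 88), (197, 136, 82), (192, 130, 79), (170, 117, 70), (183, 122, 75), (129, 91, 52), (202, 158, 106), (240, 201, 137), (244, 208, 141), (243, 204, 141), (188, 143, 98), (197, 1
[... 2826 characters left out ...]
(153, 159, 155), (153, 156, 154), (157, 163, 158), (159, 164, 160)]
-100 58 320 [(156, 160, 156), (157, 165, 161), (155, 162, 157), (154, 160, 156), (160, 167, 162), (160, 167, 162), (153, 156, 154), (226, 232, 228), (225, 231, 227), (225, 230, 226), (216, 223, 218), (156, 163, 159), (152, 159, 156), (152, 158, 156), (154, 160, 155), (152, 158, 154), (159, 166, 161), (151, 156, 150)]
-85 40 320 [(101, 104, 103), (98, 104, 101), (97, 102, 100), (102, 104, 101), (98, 102, 100), (104, 107, 103), (101, 105, 102), (227, 163, 156), (226, 162, 156), (224, 160, 155), (222, 157, 151), (97, 103, 100), (105, 109, 105), (102, 105, 101), (103, 107, 104), (106, 110, 106), (104, 104, 102), (103, 108, 105)]
```

Call:
jog_arm([
  {"x": -1, "y": -2, "z": -40, "ax": 0, "ay": 0, "az": -0.07},
  {"x": -1, "y": -2, "z": -85, "ax": 0, "ay": 0, "az": -0.07},
  {"x": -1, "y": -2, "z": -125, "ax": 0, "ay": 0, "az": -0.07},
  {"x": -1, "y": -2, "z": -150, "ax": 0, "ay": 0, "az": -0.07},
  {"x": -1, "y": -2, "z": -164, "ax": 0, "ay": 0, "az": -0.07},
  {"x": -1, "y": -2, "z": -164, "ax": 0, "ay": 0, "az": -0.07},
  {"x": -1, "y": -2, "z": -164, "ax": 0, "ay": 0, "az": -0.07},
])

```text
t: 12.55
ee_pos: [495.6, -238.0, 17.2]
tcp_rot: [2.214, 2.227, -0.0]
wrist_force: [-0.4, 0.7, -0.1]
grip_width: 0.992
grip_force: 0.0
```

Call:
jog_arm([
  {"x": 0, "y": 0, "z": 0, "ax": 0, "ay": 0, "az": 0},
  {"x": 0, "y": 0, "z": 0, "ax": 0, "ay": 0, "az": 0},
  {"x": 0, "y": 0, "z": 0, "ax": 0, "ay": 0, "az": 0},
  {"x": 0, "y": 0, "z": 0, "ax": 0, "ay": 0, "az": 0},
  {"x": 0, "y": 0, "z": 0, "ax": 0, "ay": 0, "az": 0},
  {"x": 0, "y": 0, "z": 0, "ax": 0, "ay": 0, "az": 0},
  {"x": 0, "y": 0, "z": 0, "ax": 0, "ay": 0, "az": 0},
  {"x": 0, "y": 0, "z": 0, "ax": 0, "ay": 0, "az": 0},
], hand=8, squeeze=45)

```text
t: 13.55
ee_pos: [494.7, -238.0, 16.1]
tcp_rot: [-2.215, -2.227, 0.002]
wrist_force: [-0.3, 0.1, -0.1]
grip_width: 0.212
grip_force: 45.0
```

Call:
jog_arm([
  {"x": 0, "y": 0, "z": 0, "ax": 0, "ay": 0, "az": 0},
  {"x": 0, "y": 0, "z": 0, "ax": 0, "ay": 0, "az": 0},
])

```text
t: 13.8
ee_pos: [494.7, -238.0, 16.1]
tcp_rot: [-2.215, -2.227, 0.002]
wrist_force: [-0.5, -0.6, -0.1]
grip_width: 0.212
grip_force: 45.0
```

Call:
jog_arm([
  {"x": 0, "y": 0, "z": 10, "ax": 0, "ay": 0, "az": 0},
  {"x": 0, "y": 0, "z": 30, "ax": 0, "ay": 0, "az": 0},
  {"x": 0, "y": 0, "z": 65, "ax": 0, "ay": 0, "az": 0},
  {"x": 0, "y": 0, "z": 110, "ax": 0, "ay": 0, "az": 0},
  {"x": 0, "y": 0, "z": 160, "ax": 0, "ay": 0, "az": 0},
  {"x": 0, "y": 0, "z": 200, "ax": 0, "ay": 0, "az": 0},
  {"x": 0, "y": 0, "z": 220, "ax": 0, "ay": 0, "az": 0},
  {"x": 0, "y": 0, "z": 220, "ax": 0, "ay": 0, "az": 0},
])

```text
t: 14.8
ee_pos: [495.2, -238.0, 237.2]
tcp_rot: [2.214, 2.227, 0.001]
wrist_force: [-0.3, 0.3, -2.4]
grip_width: 0.214
grip_force: 45.0
```

Call:
jog_arm([
  {"x": 0, "y": 0, "z": 0, "ax": 0, "ay": 0, "az": 0},
  {"x": 0, "y": 0, "z": 0, "ax": 0, "ay": 0, "az": 0},
])

```text
t: 15.05
ee_pos: [493.9, -237.6, 234.6]
tcp_rot: [-2.214, -2.226, 0.005]
wrist_force: [0.8, 0.1, -1.0]
grip_width: 0.213
grip_force: 45.0
```

```bash
python3 - <<'E'
from h import *
from rig import bot
w=bot.grab_frame("wrist");t=bot.grab_frame("top");sd=bot.grab_frame("side");pickle.dump((t,w,sd),open("p8.pkl","wb"));s=bot.read_state();print(s["t"],s["ee_pos"],s["grip_width"],s["grip_force"])
Rt=R.from_rotvec(s["tcp_rot"]);print(Rt.as_matrix())
# nominal gauge in tool: axis along tool x, axis point at tool z=-19, collar at +40
for gx in(-20,0,30,60,90,120,130,140):
    P=s["ee_pos"]+Rt.apply([42+gx,0,-19]);q=proj(w,P)[0];r,c=int(round(q[1])),int(round(q[0]))
    print(gx,np.round(q,1),np.round(proj(sd,P)[0],1))
    if 0<=r<400:print([int(v) for v in cv2.cvtColor(w["frame"],cv2.COLOR_RGB2GRAY)[r,c-20:c+21:2]])
o=s["ee_pos"]
q=[proj(w,o+Rt.apply([42+g,0,-17]))[0] for g in range(0,150,3)]
print([(3*i,tuple(map(int,w["frame"][int(round(a[1])),int(round(a[0]))]))) for i,a in enumerate(q) if 0<=a[1]<399])
E
```

```text
15.2 [ 494.28145641 -237.93753821  235.2653976 ] 0.21626085156644853 44.985886216163635
[[-5.18268908e-03  9.99982702e-01 -2.78136993e-03]
 [ 9.99986310e-01  5.18066192e-03 -7.35546864e-04]
 [-7.21124803e-04 -2.78514396e-03 -9.99995861e-01]]
-20 [320.3 222.8] [325.8 195.1]
[126, 141, 160, 169, 181, 187, 188, 193, 202, 208, 214, 207, 211, 212, 211, 209, 197, 187, 167, 141, 142]
0 [320.4 186.1] [322.8 192.5]
[145, 145, 148, 145, 148, 148, 149, 146, 147, 144, 144, 141, 144, 144, 143, 149, 147, 148, 148, 150, 145]
30 [320.5 126.4] [318.3 188.7]
[233, 231, 229, 229, 232, 229, 229, 226, 229, 234, 234, 232, 232, 229, 232, 234, 230, 232, 229, 229, 225]
60 [320.7  60.6] [314. 185.]
[161, 166, 224, 230, 234, 231, 231, 230, 232, 232, 233, 234, 230, 231, 230, 232, 233, 192, 162, 164, 157]
90 [320.8 -11.3] [309.8 181.4]
120 [321.  -88.9] [305.8 178. ]
130 [ 321.  -115.9] [304.5 176.9]
140 [ 321.1 -143.3] [303.2 175.8]
[(0, (173, 143, 70)), (3, (145, 118, 59)), (6, (189, 133, 85)), (9, (228, 234, 230)), (12, (230, 235, 230)), (15, (229, 234, 231)), (18, (229, 233, 230)), (21, (231, 236, 232)), (24, (233, 236, 232)), (27, (230, 234, 231)), (30, (231, 236, 231)), (33, (232, 237, 233)), (36, (231, 236, 232)), (39, (231, 235, 232)), (42, (231, 237, 234)), (45, (232, 237, 234)), (48, (232, 237, 233)), (51, (231, 236, 232)), (54, (231, 236, 234)), (57, (231, 235, 232)), (60, (229, 235, 231)), (63, (230, 236, 231)), (66, (231, 234, 232)), (69, (230, 234, 229)), (72, (229, 234, 231)), (75, (230, 235, 232)), (78, (228, 234, 229)), (81, (231, 235, 232)), (84, (226, 51, 46))]
```

```bash
python3 - <<'E'
from h import *
t,w,sd=pickle.load(open("p8.pkl","rb"))
for n,f in(("side",sd),("top",t)):
  g=cv2.cvtColor(f["frame"],cv2.COLOR_RGB2GRAY)
  P=np.array([[494.3-.005*x,-238+42+x,254.3] for x in range(20,141,10)]);q=proj(f,P)
  for i,(c,r) in enumerate(q):
    r0,c0=int(round(r)),int(round(c))
    print(n,20+10*i,np.round((c,r),1),g[r0-6:r0+7,c0].tolist() )
E
```

```text
side 20 [319.8 189.9] [87, 81, 79, 73, 84, 86, 78, 80, 78, 83, 84, 85, 95]
side 30 [318.3 188.6] [89, 86, 75, 111, 172, 207, 205, 165, 116, 101, 94, 91, 89]
side 40 [316.9 187.4] [60, 76, 89, 80, 94, 164, 202, 208, 205, 164, 108, 100, 93]
side 50 [315.4 186.2] [94, 64, 57, 75, 146, 196, 205, 199, 173, 115, 56, 70, 84]
side 60 [314.  184.9] [136, 115, 80, 53, 130, 192, 205, 205, 182, 122, 68, 45, 67]
side 70 [312.6 183.7] [139, 146, 132, 96, 48, 170, 212, 204, 191, 144, 91, 45, 45]
side 80 [311.2 182.6] [58, 88, 91, 74, 65, 57, 95, 167, 159, 125, 118, 96, 60]
side 90 [309.9 181.4] [36, 32, 38, 43, 60, 114, 102, 62, 88, 123, 108, 107, 120]
side 100 [308.5 180.2] [58, 42, 30, 47, 69, 85, 136, 117, 76, 74, 77, 82, 83]
side 110 [307.2 179.1] [76, 72, 47, 33, 35, 67, 85, 87, 87, 85, 84, 84, 85]
side 120 [305.9 178. ] [55, 86, 81, 45, 35, 28, 48, 80, 87, 86, 79, 74, 75]
side 130 [304.6 176.8] [60, 56, 61, 64, 53, 38, 29, 45, 78, 87, 86, 77, 72]
side 140 [303.3 175.7] [57, 60, 59, 63, 70, 51, 31, 38, 68, 84, 87, 83, 85]
top 20 [353.4 199.4] [79, 78, 80, 81, 80, 84, 81, 78, 77, 76, 79, 79, 76
[... 293 characters left out ...]
 76, 78]
top 70 [334.6 199.4] [124, 124, 114, 159, 165, 144, 103, 75, 76, 76, 76, 76, 78]
top 80 [330.8 199.4] [124, 125, 124, 165, 184, 182, 183, 184, 180, 149, 95, 74, 77]
top 90 [327.  199.4] [123, 126, 124, 167, 161, 146, 147, 148, 148, 143, 140, 140, 133]
top 100 [323.2 199.4] [124, 125, 123, 169, 149, 125, 127, 127, 129, 114, 119, 129, 126]
top 110 [319.5 199.3] [124, 124, 124, 171, 162, 146, 143, 145, 158, 144, 128, 125, 125]
top 120 [315.7 199.3] [126, 124, 121, 182, 191, 189, 196, 186, 185, 166, 171, 176, 176]
top 130 [311.9 199.3] [128, 127, 124, 122, 148, 175, 183, 187, 174, 138, 114, 116, 118]
top 140 [308.2 199.3] [126, 124, 123, 125, 124, 125, 118, 116, 113, 112, 112, 112, 119]
```

```bash
cat >> h.py <<'E'
u=np.cross(tz,mx)
G=R.from_matrix(np.c_[-tz,mx,-u])
mouth=np.array([598.3,212.5,159.5])
def ins(d,m=mouth): return m+(d+42)*tz-19*u
E
python3 - <<'E'
from h import *
print(np.linalg.det(G.as_matrix()),ins(155),delta(ins(155),G))
E
```

```text
1.0000000000000007 [619.45077547  50.75330704 271.57431469] (array([125.2, 288.7,  36.3]), array([-6.647, -0.476,  1.153]))
```

Call:
jog_arm([
  {"x": 10, "y": 20, "z": 40, "ax": 0, "ay": 0, "az": 0},
  {"x": 30, "y": 60, "z": 75, "ax": -0.8, "ay": -0.06, "az": 0.14},
  {"x": 50, "y": 110, "z": 90, "ax": -1.9, "ay": -0.14, "az": 0.33},
  {"x": 75, "y": 160, "z": 95, "ax": -3.1, "ay": -0.22, "az": 0.54},
  {"x": 95, "y": 205, "z": 90, "ax": -4.3, "ay": -0.31, "az": 0.75},
  {"x": 112, "y": 240, "z": 75, "ax": -5.5, "ay": -0.39, "az": 0.95},
  {"x": 123, "y": 268, "z": 55, "ax": -6.65, "ay": -0.48, "az": 1.15},
  {"x": 125, "y": 280, "z": 43, "ax": -6.65, "ay": -0.48, "az": 1.15},
])

```text
t: 16.2
ee_pos: [619.3, 47.6, 274.9]
tcp_rot: [1.67, 1.923, -0.615]
wrist_force: [0.8, -0.7, -1.1]
grip_width: 0.213
grip_force: 45.0
```

Call:
jog_arm([
  {"x": 0, "y": 0, "z": 0, "ax": 0, "ay": 0, "az": 0},
  {"x": 0, "y": 0, "z": 0, "ax": 0, "ay": 0, "az": 0},
])

```text
t: 16.45
ee_pos: [619.7, 39.1, 280.7]
tcp_rot: [1.686, 1.912, -0.609]
wrist_force: [0.0, -0.8, -1.3]
grip_width: 0.217
grip_force: 45.0
```

```bash
python3 - <<'E'
from h import *
from rig import bot
w=bot.grab_frame("wrist");t=bot.grab_frame("top");sd=bot.grab_frame("side");s=bot.read_state();pickle.dump((t,w,sd,s),open("p9.pkl","wb"));print(s["t"],s["ee_pos"],s["q"],delta(ins(155),G,s))
Rt=R.from_rotvec(s["tcp_rot"]);tip=s["ee_pos"]+Rt.apply([172,0,-19]);print("tip",tip,"proj top",proj(t,tip),"side",proj(sd,tip),proj(sd,mouth))
for n,f in(("top",t),("side",sd)):
  g=cv2.cvtColor(f["frame"],cv2.COLOR_RGB2GRAY)
  for x in range(50,180,10):
    c,r=proj(f,s["ee_pos"]+Rt.apply([42+x-30,0,-19]))[0];r0,c0=int(round(r)),int(round(c))
    print(n,x-30,np.round((c,r),1),g[r0-8:r0+9,c0].tolist())
E
```

```text
16.6 [619.78120828  39.96830401 280.50518364] [-1.115574    0.63010287  0.98109307  1.67963415  0.1991038   1.15198677
 -0.17991576] (array([-0.3, 10.8, -8.9]), array([-0.02 ,  0.033,  0.02 ]))
tip [601.74917404 182.96286044 184.73252275] proj top [[224.31909101 165.88824765]] side [[302.42517319 163.38010687]] [[298.86753567 166.62368958]]
top 20 [250.9 155.6] [36, 39, 35, 37, 40, 38, 36, 37, 37, 84, 79, 73, 69, 68, 65, 62, 64]
top 30 [248.3 156.6] [35, 34, 36, 37, 35, 36, 33, 39, 43, 55, 44, 37, 67, 81, 86, 84, 85]
top 40 [245.9 157.6] [64, 60, 63, 75, 76, 86, 90, 90, 66, 41, 30, 43, 60, 64, 62, 61, 57]
top 50 [243.4 158.5] [39, 35, 39, 38, 41, 36, 37, 40, 36, 38, 40, 39, 38, 36, 42, 33, 32]
top 60 [240.9 159.5] [82, 85, 86, 85, 86, 84, 61, 40, 32, 35, 39, 52, 56, 47, 48, 48, 40]
top 70 [238.5 160.4] [95, 93, 92, 93, 89, 79, 61, 40, 33, 31, 62, 68, 71, 67, 68, 67, 53]
top 80 [236.1 161.3] [93, 96, 95, 85, 82, 76, 62, 43, 33, 29, 76, 88, 83, 83, 85, 82, 52]
top 90 [233.7 162.3] [93, 96, 84, 79, 79, 75, 47, 34, 34, 30, 42, 42, 38, 34, 36, 37, 34]
top 100 [231.3 163.2] [85, 79, 76, 78
[... 997 characters left out ...]
 92, 98, 87, 70, 53, 48, 51, 49, 50, 45]
side 80 [307.3 159.1] [155, 158, 155, 123, 78, 69, 72, 89, 99, 87, 71, 53, 48, 49, 51, 52, 52]
side 90 [306.3 160. ] [164, 143, 106, 78, 76, 59, 68, 87, 95, 86, 69, 49, 46, 53, 53, 52, 50]
side 100 [305.3 160.8] [129, 79, 80, 80, 67, 56, 65, 91, 98, 89, 68, 52, 52, 49, 52, 53, 52]
side 110 [304.3 161.7] [71, 79, 82, 71, 58, 46, 71, 99, 100, 84, 63, 46, 48, 47, 52, 52, 51]
side 120 [303.4 162.5] [70, 88, 77, 64, 54, 47, 84, 101, 93, 75, 51, 42, 50, 49, 44, 48, 48]
side 130 [302.4 163.4] [69, 87, 82, 68, 57, 49, 54, 76, 97, 86, 70, 93, 106, 114, 96, 57, 46]
side 140 [301.5 164.2] [81, 82, 68, 59, 54, 48, 52, 84, 96, 100, 118, 128, 138, 139, 102, 59, 46]
```

Call:
jog_arm([
  {"x": 0, "y": 8, "z": -6.3, "ax": -0.02, "ay": 0.03, "az": 0.02},
  {"x": -1, "y": 16, "z": -13, "ax": -0.02, "ay": 0.03, "az": 0.02},
  {"x": -1.8, "y": 23, "z": -19, "ax": -0.02, "ay": 0.03, "az": 0.02},
  {"x": -2.5, "y": 28, "z": -23.5, "ax": -0.02, "ay": 0.03, "az": 0.02},
  {"x": -3, "y": 32, "z": -27, "ax": -0.02, "ay": 0.03, "az": 0.02},
  {"x": -3.6, "y": 36, "z": -30, "ax": -0.02, "ay": 0.03, "az": 0.02},
  {"x": -3.6, "y": 36, "z": -30, "ax": -0.02, "ay": 0.03, "az": 0.02},
])

```text
t: 17.48
ee_pos: [616.1, 78.4, 248.9]
tcp_rot: [1.676, 1.918, -0.614]
wrist_force: [0.2, -0.4, -1.3]
grip_width: 0.217
grip_force: 45.0
```

Call:
jog_arm([
  {"x": 0, "y": 0, "z": 0, "ax": 0, "ay": 0, "az": 0},
])

```text
t: 17.6
ee_pos: [616.2, 77.8, 249.3]
tcp_rot: [1.677, 1.918, -0.614]
wrist_force: [0.1, 0.6, -1.0]
grip_width: 0.216
grip_force: 45.0
```

```bash
cat > st.py <<'E'
from h import *
from rig import bot
s=bot.read_state();Rt=R.from_rotvec(s["tcp_rot"]);c=s["ee_pos"]+Rt.apply([42,0,-19]);t=s["ee_pos"]+Rt.apply([172,0,-19])
L=lambda p:np.round([(p-mouth)@mx,(p-mouth)@u,(p-mouth)@tz],1)
print(s["t"],"collar",L(c),"tip",L(t),"force mx,u,tz",np.round([s["wrist_force"]@v for v in(mx,u,tz)],1),"mom",np.round([s["moment"]@v for v in(mx,u,tz)],2),"rot",delta(s["ee_pos"],G,s)[1])
E
python3 st.py
```

```text
17.6 collar [1.000e-01 3.000e-01 1.198e+02] tip [ -0.3   0.1 -10.2] force mx,u,tz [ 0.2 -0.4 -1.1] mom [ 0.68  0.07 -0.06] rot [ 0.022 -0.012 -0.028]
```

Call:
jog_arm([
  {"x": -0.4, "y": 3, "z": -2.6, "ax": 0, "ay": 0, "az": 0},
  {"x": -0.8, "y": 6, "z": -5.1, "ax": 0, "ay": 0, "az": 0},
  {"x": -1.2, "y": 9, "z": -7.7, "ax": 0, "ay": 0, "az": 0},
  {"x": -1.6, "y": 12, "z": -10.3, "ax": 0, "ay": 0, "az": 0},
  {"x": -2, "y": 15, "z": -12.8, "ax": 0, "ay": 0, "az": 0},
  {"x": -2, "y": 15, "z": -12.8, "ax": 0, "ay": 0, "az": 0},
])

```text
t: 18.35
ee_pos: [614.0, 93.5, 236.0]
tcp_rot: [1.676, 1.919, -0.614]
wrist_force: [0.4, 0.0, -0.7]
grip_width: 0.216
grip_force: 45.0
```

```bash
python3 st.py
```

```text
18.35 collar [-0.   0.3 99.1] tip [ -0.6   0.1 -30.9] force mx,u,tz [ 0.4 -0.6 -0.4] mom [ 0.69 -0.   -0.07] rot [ 0.022 -0.018 -0.037]
```

Call:
jog_arm([
  {"x": -0.8, "y": 6, "z": -5.1, "ax": 0.01, "ay": -0.01, "az": -0.02},
  {"x": -1.6, "y": 12, "z": -10.2, "ax": 0.02, "ay": -0.02, "az": -0.03},
  {"x": -2.4, "y": 18, "z": -15.3, "ax": 0.02, "ay": -0.02, "az": -0.03},
  {"x": -3.2, "y": 24, "z": -20.4, "ax": 0.02, "ay": -0.02, "az": -0.03},
  {"x": -4, "y": 30, "z": -25.5, "ax": 0.02, "ay": -0.02, "az": -0.03},
  {"x": -4, "y": 30, "z": -25.5, "ax": 0.02, "ay": -0.02, "az": -0.03},
])

```text
t: 19.1
ee_pos: [609.9, 123.8, 210.2]
tcp_rot: [1.68, 1.917, -0.612]
wrist_force: [-0.8, 0.6, -1.3]
grip_width: 0.214
grip_force: 45.0
```

```bash
python3 st.py
```

```text
19.1 collar [-0.1  0.3 59.1] tip [ -0.2   0.2 -70.9] force mx,u,tz [-0.7 -0.5 -1.4] mom [ 0.64  0.04 -0.09] rot [ 0.004 -0.002 -0.012]
```

Call:
jog_arm([
  {"x": -0.8, "y": 6, "z": -5.1, "ax": 0, "ay": 0, "az": 0},
  {"x": -1.6, "y": 12, "z": -10.2, "ax": 0, "ay": 0, "az": 0},
  {"x": -2.4, "y": 18, "z": -15.3, "ax": 0, "ay": 0, "az": 0},
  {"x": -3.2, "y": 24, "z": -20.4, "ax": 0, "ay": 0, "az": 0},
  {"x": -4, "y": 30, "z": -25.5, "ax": 0, "ay": 0, "az": 0},
  {"x": -4.6, "y": 35, "z": -29.7, "ax": 0, "ay": 0, "az": 0},
  {"x": -4.6, "y": 35, "z": -29.7, "ax": 0, "ay": 0, "az": 0},
])

```text
t: 19.98
ee_pos: [605.3, 158.6, 180.6]
tcp_rot: [1.68, 1.916, -0.612]
wrist_force: [-0.1, 0.6, -1.0]
grip_width: 0.211
grip_force: 45.0
```

```bash
python3 st.py
```

```text
19.975 collar [-0.1  0.2 13.2] tip [-2.000e-01  1.000e-01 -1.168e+02] force mx,u,tz [-0.1 -0.3 -1.1] mom [ 0.64  0.02 -0.08] rot [ 0.004  0.    -0.009]
```

Thirteen millimetres to go by estimate; on slowly until contact.

Call:
jog_arm([
  {"x": -0.4, "y": 3, "z": -2.5, "ax": 0, "ay": 0, "az": 0},
  {"x": -0.8, "y": 6, "z": -5.1, "ax": 0, "ay": 0, "az": 0},
  {"x": -1, "y": 7.6, "z": -6.4, "ax": 0, "ay": 0, "az": 0},
  {"x": -1.2, "y": 9, "z": -7.6, "ax": 0, "ay": 0, "az": 0},
  {"x": -1.2, "y": 9, "z": -7.6, "ax": 0, "ay": 0, "az": 0},
])

```text
t: 20.6
ee_pos: [604.5, 165.9, 174.4]
tcp_rot: [1.682, 1.914, -0.613]
wrist_force: [-1.2, -3.4, 3.6]
grip_width: 0.208
grip_force: 45.0
```

Call:
jog_arm([
  {"x": -0.2, "y": 1.1, "z": -1, "ax": 0, "ay": 0, "az": 0},
  {"x": -0.3, "y": 2.3, "z": -1.9, "ax": 0, "ay": 0, "az": 0},
  {"x": -0.3, "y": 2.3, "z": -1.9, "ax": 0, "ay": 0, "az": 0},
])

```text
t: 20.98
ee_pos: [604.5, 165.9, 174.4]
tcp_rot: [1.682, 1.91, -0.616]
wrist_force: [-2.3, -6.4, 10.5]
grip_width: 0.216
grip_force: 45.0
```

```bash
python3 st.py
```

```text
20.975 collar [ 0.3 -0.   3.4] tip [   0.6   -0.7 -126.5] force mx,u,tz [-3.1  4.1 11.4] mom [-1.71  0.27 -0.66] rot [0.049 0.014 0.028]
```

Call:
jog_arm([
  {"x": -0.2, "y": 1.5, "z": -1.3, "ax": 0, "ay": 0, "az": 0},
  {"x": -0.3, "y": 2.3, "z": -1.9, "ax": 0, "ay": 0, "az": 0},
  {"x": -0.3, "y": 2.3, "z": -1.9, "ax": 0, "ay": 0, "az": 0},
  {"x": -0.3, "y": 2.3, "z": -1.9, "ax": 0, "ay": 0, "az": 0},
])

```text
t: 21.48
ee_pos: [604.5, 166.0, 174.3]
tcp_rot: [1.682, 1.906, -0.619]
wrist_force: [-5.0, -9.3, 17.6]
grip_width: 0.214
grip_force: 45.0
```

```bash
python3 st.py; python3 - <<'E'
from h import *
from rig import bot
w=bot.grab_frame("wrist");s=bot.read_state();Rt=R.from_rotvec(s["tcp_rot"])
print(proj(w,s["ee_pos"]+Rt.apply([42,0,-1])),proj(w,s["ee_pos"]+Rt.apply([42,0,-2-17])))
for g in range(-12,26,2):
    q=proj(w,s["ee_pos"]+Rt.apply([42+g,0,-37 if g<=0 else -36]))[0];print(g,np.round(q),w["frame"][int(q[1]),int(q[0])-9:int(q[0])+10:9].tolist())
E
```

```text
21.475 collar [ 0.4 -0.2  3.3] tip [   0.9   -1.3 -126.7] force mx,u,tz [-6.1  8.  17.8] mom [-2.96  0.37 -1.07] rot [0.081 0.019 0.048]
[[319.66337196 179.15228669]] [[319.75322919 185.47264105]]
-12 [320. 218.] [[247, 218, 148], [199, 153, 108], [250, 220, 151]]
-10 [320. 214.] [[248, 219, 152], [252, 230, 161], [254, 242, 181]]
-8 [320. 210.] [[249, 219, 153], [251, 226, 159], [254, 241, 178]]
-6 [320. 206.] [[244, 215, 124], [252, 234, 124], [254, 236, 163]]
-4 [320. 202.] [[244, 218, 110], [252, 236, 126], [248, 225, 114]]
-2 [320. 198.] [[247, 222, 111], [252, 236, 121], [251, 232, 117]]
0 [320. 193.] [[247, 224, 113], [253, 237, 126], [252, 235, 123]]
2 [320. 189.] [[196, 191, 172], [213, 214, 198], [229, 228, 219]]
4 [320. 184.] [[245, 249, 247], [249, 251, 249], [251, 252, 251]]
6 [320. 180.] [[245, 248, 245], [250, 252, 250], [251, 253, 251]]
8 [320. 176.] [[244, 247, 244], [251, 252, 251], [253, 253, 252]]
10 [320. 171.] [[243, 247, 244], [250, 252, 250], [253, 254, 253]]
12 [320. 167.] [[242, 246, 242], [250, 252, 250], [254, 254, 254]]
14 [320. 163.] [[236, 240, 236], [241, 244, 241], [246, 249, 246]]
16 [320. 158.] [[231, 236, 231], [232, 238, 233], [233, 237, 233]]
18 [320. 154.] [[227, 231, 227], [232, 237, 232], [231, 235, 231]]
20 [320. 149.] [[225, 229, 224], [230, 234, 230], [230, 235, 231]]
22 [320. 145.] [[233, 238, 234], [245, 248, 245], [244, 247, 245]]
24 [320. 140.] [[243, 246, 242], [249, 251, 250], [248, 250, 248]]
```

Call:
jog_arm([
  {"x": 1, "y": -9, "z": 7.7, "ax": 0, "ay": 0, "az": 0},
  {"x": 3, "y": -23, "z": 19.3, "ax": 0, "ay": 0, "az": 0},
  {"x": 5, "y": -38, "z": 32.1, "ax": 0, "ay": 0, "az": 0},
  {"x": 7, "y": -53.2, "z": 45, "ax": 0, "ay": 0, "az": 0},
  {"x": 9, "y": -68.4, "z": 57.9, "ax": 0, "ay": 0, "az": 0},
  {"x": 11, "y": -83.6, "z": 70.7, "ax": 0, "ay": 0, "az": 0},
  {"x": 13, "y": -98.8, "z": 83.6, "ax": 0, "ay": 0, "az": 0},
  {"x": 15, "y": -114, "z": 96.4, "ax": 0, "ay": 0, "az": 0},
])

```text
t: 22.52
ee_pos: [618.8, 56.6, 267.0]
tcp_rot: [1.682, 1.915, -0.611]
wrist_force: [-0.5, -0.7, -1.3]
grip_width: 0.213
grip_force: 45.0
```

Call:
jog_arm([
  {"x": 1.5, "y": -11.4, "z": 9.6, "ax": 0, "ay": 0, "az": 0},
  {"x": 3.5, "y": -26.6, "z": 22.5, "ax": 0, "ay": 0, "az": 0},
  {"x": 3.5, "y": -26.6, "z": 22.5, "ax": 0, "ay": 0, "az": 0},
])

```text
t: 22.9
ee_pos: [622.5, 29.2, 289.9]
tcp_rot: [1.684, 1.913, -0.61]
wrist_force: [0.2, 0.1, -1.5]
grip_width: 0.217
grip_force: 45.0
```

```bash
python3 st.py; python3 - <<'E'
from h import *
f0=pickle.load(open("f0.pkl","rb"))["top"]
c=plane(f0,[(115+563/2.8,130+187/2.8),(115+670/2.8,130+186/2.8),(115+668/2.8,130+287/2.8),(115+563/2.8,130+285/2.8)],40);print(c,c.mean(0))
L=toolR([0,0,-1],[1,.006,0]);tr=c.mean(0);print(delta([tr[0],tr[1]-172,175],L))
E
```

```text
22.9 collar [3.000e-01 1.000e-01 1.835e+02] tip [ 0.8  0.1 53.5] force mx,u,tz [ 0.2 -1.1 -1. ] mom [0.72 0.04 0.05] rot [-0.005  0.022  0.023]
[[ 543.44657145  -74.55589151   40.        ]
 [ 545.24999131 -192.04996989   40.        ]
 [ 433.60369443 -189.19101362   40.        ]
 [ 435.10792037  -75.38839446   40.        ]] [ 489.35204439 -132.79631737   40.        ]
(array([-133.1, -333.9, -114.9]), array([ 6.653,  0.467, -1.106]))
```

Call:
jog_arm([
  {"x": -10, "y": -35, "z": 20, "ax": 0.5, "ay": 0.04, "az": -0.08},
  {"x": -25, "y": -80, "z": 35, "ax": 1.6, "ay": 0.11, "az": -0.27},
  {"x": -45, "y": -130, "z": 40, "ax": 2.8, "ay": 0.2, "az": -0.46},
  {"x": -65, "y": -180, "z": 30, "ax": 4.0, "ay": 0.28, "az": -0.66},
  {"x": -85, "y": -230, "z": 5, "ax": 5.2, "ay": 0.36, "az": -0.86},
  {"x": -105, "y": -275, "z": -30, "ax": 6.2, "ay": 0.44, "az": -1.03},
  {"x": -120, "y": -310, "z": -70, "ax": 6.65, "ay": 0.47, "az": -1.11},
  {"x": -131, "y": -334, "z": -100, "ax": 6.65, "ay": 0.47, "az": -1.11},
])

```text
t: 23.9
ee_pos: [489.3, -305.7, 186.9]
tcp_rot: [-2.215, -2.227, 0.003]
wrist_force: [-0.4, 0.5, -1.5]
grip_width: 0.213
grip_force: 45.0
```

Call:
jog_arm([
  {"x": 0, "y": 0, "z": 0, "ax": 0, "ay": 0, "az": 0},
  {"x": 0, "y": 0, "z": 0, "ax": 0, "ay": 0, "az": 0},
  {"x": 0, "y": 0, "z": 0, "ax": 0, "ay": 0, "az": 0},
  {"x": 0, "y": 0, "z": 0, "ax": 0, "ay": 0, "az": 0},
  {"x": 0, "y": 0, "z": 0, "ax": 0, "ay": 0, "az": 0},
  {"x": 0, "y": 0, "z": 0, "ax": 0, "ay": 0, "az": 0},
])

```text
t: 24.65
ee_pos: [491.4, -302.7, 188.8]
tcp_rot: [2.211, 2.231, -0.0]
wrist_force: [-0.7, 0.4, -1.3]
grip_width: 0.217
grip_force: 45.0
```

```bash
python3 - <<'E'
from h import *
from rig import bot
t=bot.grab_frame("top");sd=bot.grab_frame("side");s=bot.read_state();pickle.dump((t,sd,s),open("p10.pkl","wb"))
Rt=R.from_rotvec(s["tcp_rot"]);print(s["t"],s["ee_pos"],s["grip_force"],Rt.as_matrix().round(4).tolist(),np.abs(s["qd"]).max())
for n,f in(("top",t),("side",sd)):
  g=cv2.cvtColor(f["frame"],cv2.COLOR_RGB2GRAY)
  for x in range(20,145,15):
    c,r=proj(f,s["ee_pos"]+Rt.apply([42+x,0,-19]))[0];r0,c0=int(round(r)),int(round(c));print(n,x,np.round((c,r),1),g[r0-7:r0+8,c0].tolist())
print("tip",s["ee_pos"]+Rt.apply([172,0,-19]))
b=blob(mask(t,(20,120,100),(35,255,255),(160,185,200,225)));print("cap top",plane(t,[b[0]],218),b[1],b[2])
b=blob(mask(sd,(20,120,100),(35,255,255),(250,135,285,170)));print("cap side",b[0],b[1],proj(sd,[[491,302,202]]))
E
```

```text
24.75 [ 491.24278893 -302.87197346  188.66104042] 44.98583972454071 [[-0.009, 1.0, -0.0001], [1.0, 0.009, -0.0006], [-0.0006, -0.0001, -1.0]] 0.002209582494955038
top 20 [376.1 204. ] [79, 78, 76, 78, 79, 77, 74, 75, 76, 78, 75, 74, 71, 73, 73]
top 35 [370.6 204. ] [79, 77, 76, 78, 77, 78, 77, 78, 76, 75, 75, 74, 75, 79, 77]
top 50 [365.1 204.1] [73, 75, 74, 79, 74, 76, 76, 78, 78, 79, 78, 77, 78, 76, 77]
top 65 [359.6 204.1] [80, 72, 73, 76, 78, 76, 76, 76, 76, 74, 75, 78, 79, 75, 78]
top 80 [354.2 204.1] [120, 113, 87, 77, 72, 75, 72, 74, 74, 76, 76, 75, 77, 78, 77]
top 95 [348.7 204.1] [142, 99, 120, 129, 149, 139, 119, 88, 74, 73, 71, 72, 75, 77, 76]
top 110 [343.2 204.1] [131, 97, 118, 127, 172, 168, 159, 159, 159, 145, 167, 132, 82, 73, 74]
top 125 [337.7 204.1] [130, 98, 120, 129, 171, 186, 197, 200, 215, 190, 182, 186, 187, 188, 148]
top 140 [332.2 204.2] [131, 95, 119, 129, 170, 187, 186, 186, 184, 184, 185, 185, 184, 186, 184]
side 20 [328.9 211.9] [67, 75, 105, 113, 105, 121, 130, 111, 91, 87, 87, 88, 88, 85, 89]
side 35 [326.5 209.8] [68, 86, 67, 68, 160, 205, 207, 207, 2
[... 171 characters left out ...]
, 169, 128, 58, 82, 136, 158, 164, 149, 114, 138]
side 80 [319.7 203.6] [60, 62, 52, 33, 28, 61, 160, 196, 155, 89, 62, 81, 108, 147, 179]
side 95 [317.5 201.6] [58, 60, 60, 55, 59, 45, 29, 49, 76, 83, 80, 84, 86, 88, 85]
side 110 [315.4 199.7] [60, 61, 61, 59, 59, 61, 65, 56, 40, 34, 45, 77, 86, 84, 77]
side 125 [313.2 197.8] [59, 58, 59, 61, 59, 58, 64, 70, 73, 52, 31, 40, 68, 85, 87]
side 140 [311.2 195.9] [61, 58, 57, 56, 60, 60, 59, 61, 60, 43, 31, 38, 63, 82, 87]
tip [ 489.70459446 -130.86838886  207.56608845]
cap top [[487.61603851 301.99810852 218.        ]] 226.5 ((176.0, 203.0), (16.0, 18.0), 90.0)
cap side (265.19662921348316, 154.73970037453182) 89.0 [[266.09450203 155.05476711]]
```

```bash
python3 - <<'E'
from h import *
from rig import bot
w=bot.grab_frame("wrist");w8=pickle.load(open("p8.pkl","rb"))[1]
for f in(w8,w):
    h=cv2.cvtColor(f["frame"],cv2.COLOR_RGB2HSV)
    red=(((h[:,:,0]<8)|(h[:,:,0]>172))&(h[:,:,1]>120)&(h[:,:,2]>120))[:100,290:350]
    r,c=np.nonzero(red);print("red mark rows",r.min() if len(r) else None,r.max() if len(r) else None,"cols",c.min()+290 if len(r) else None,c.max()+290 if len(r) else None)
    print("collar col profile",h[140:215:3,320,1].tolist())
E
```

```text
red mark rows 3 8 cols 304 335
collar col profile [4, 5, 5, 4, 3, 4, 4, 3, 5, 4, 4, 93, 143, 152, 151, 152, 151, 151, 150, 145, 150, 150, 144, 119, 113]
red mark rows 4 8 cols 305 335
collar col profile [4, 5, 5, 4, 4, 4, 5, 5, 5, 4, 5, 99, 152, 148, 148, 153, 153, 146, 146, 150, 149, 149, 149, 119, 110]
```

The dipstick hasn't slipped or tilted in the grip since it was lifted from the tray, so I'm handing in.

```bash
python3 -c "
from rig import bot
print(bot.finish_job())"
```

```text
the job is handed in; nothing more can be done
None
```

I handed the job in at about 25 s. The cap is parked on the post. The dipstick went into the tube until its collar stopped on the mouth, came right out, and is now held level, marks up, with its tip over the middle of the tray and about 165 mm above the rim. I got no pass/fail result back, and I did not measure the bystanders' final positions, though the arm felt no contact except at the post and the tube mouth.

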